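Loosen the length stop's knurled ring and push the stop home

TASK

Loosen the knurled locking ring of the length stop by two full turns (up to a quarter turn over does no harm), rolling the top of its rim away from the robot with a fingertip, stroke after stroke, pressing lightly and not gripping it; the stop must stay where it is meanwhile. Then push the loosened stop along its bar with the fingertip until the batten is tight between it and the long end block. Lift nothing, leave the other things on the bench alone, and finish clear of everything.

Things in the scene. Friction and masses are not known exactly. Their poses are not given: they have to be found in the camera images.
- jig_origin (a point): length-stop jig, fixed to the bench: grey base plate 140 x 440 x 12 mm and a round steel guide bar 18 mm thick, its axis 62 mm up. This point is on the bench, under the middle of the bar. y runs along the bar towards the long end block (against which the batten belongs), x level across the bar, away from the robot, z up. Plate: x -90 to +50 mm. Other, short end block: x -25 to +25, inner face y = -200 mm.
- end_block (a point): middle of the inner face of the long dark end block, at jig x = -33, y = +200 mm, 47 mm above the bench. The block is 115 mm wide across the bar, 20 mm thick, its top 82 mm above the bench. Axes as the jig's.
- ring_centre (a point): unloaded centre of the knurled steel locking ring on the bar, 62 mm above the bench: diameter 52 mm, 32 mm long along the bar, top 88 mm above the bench, 13 mm proud of the yoke cheeks beside it (32 mm wide). It travels with the stop and does not shift along the bar as it turns. Sprung in its yoke: pressed down it starts to give at about 2 N, then 1.5 N per mm, up to 7 mm. Axes as the jig's.
- ring_part (a joint): rotation of the ring in rad, 0 = fully tight, growing as it loosens: the top of the rim rolls away from the robot (jig +x). Starts between 0 and 0.5; two full turns are 12.57. Takes about 1.6 N along the rim and stays where it is left. A white line, 5 mm wide, across the rim is straight up at 0 and after each full turn.
- stop (a joint): position of the stop along the bar in m, growing towards the long end block; ring centre at jig y = value - 0.120. Starts between 0.02 and 0.10; reads 0.178 with the batten tight between stop and long end block. Takes about 6 N to slide, even while the ring is tight (so take care), and stays where it is left.
- push_face (a point): where to push the stop: on the flat upright rear face (towards jig -y) of its aluminium arm, 55 mm from the bar's axis on the robot's side, 38 mm above the bench. The arm reaches from 16 mm beyond the axis to 82 mm on the robot's side, 16 to 60 mm above the bench, and is 16 mm thick; its other face meets the batten's end. Open space behind, down to the plate. Axes as the jig's.
- batten: loose pale wooden batten lying on the base plate in front of the bar: 36 mm wide, 160 mm long along the bar, 30 mm tall, about 0.13 kg, centreline 55 mm on the robot's side of the bar's axis. Origin at the centre of its underside, 12 mm above the bench; y along its length. Starts 4 to 20 mm short of the long end block; seated, its origin is at jig y = +120 mm.
- screwdriver: bystander, leave alone: screwdriver lying on the bench; origin on its underside or middle
- glue: bystander, leave alone: upright glue bottle, 56 mm wide, 130 mm tall; origin on its underside or middle
- offcut: bystander, leave alone: small wood offcut 45 x 70 x 30 mm; origin on its underside or middle
- hammer: bystander, leave alone: hammer lying on the bench; origin on its underside or middle
- tape: bystander, leave alone: grey tape-measure case 60 x 32 x 55 mm; origin on its underside or middle
- pencil: bystander, leave alone: flat carpenter's pencil 165 mm long; origin on its underside or middle
- dowel: bystander, leave alone: short wooden dowel lying down, 20 mm thick, 90 mm long; origin on its underside or middle
There are look-alikes about, which are no part of the job. Leave any green or red look-alike of the batten alone.

How it is judged:
By the outcome, as a careful person would: the job done as asked, in the order asked, and still so for the second after the job is handed in, with the robot touching nothing.
It also fails if it takes over 67 s, if anything falls off the work surface, if the arm or the gripper's body presses on something with over 40 N, if the wrist force passes 120 N, or if a joint passes its speed limit or range.

ROBOT

A 6-joint arm with a two-finger parallel gripper is mounted at the origin on the work surface. World frame = base frame: x ahead of the robot, y to its left, z up, the work surface at z = 0. Lengths are in m, angles in rad, forces in N, time in s.
With the tool pointing down it reaches from about 0.275 to 1 m from the base axis. Payload 8.4 kg.
Tool frame: the origin (TCP) lies midway between the tips of the shut fingers; the grasp point (between the pads) lies 19 mm behind it; z points along the fingers, y is the direction in which the jaws open and shut (so a half turn about z gives the same grasp; the last joint's range is limited). The gripper opens to 85 mm and grips with 20 to 120 N. Pads are 22 mm wide; open, the fingers measure 114 mm over their backs; the gripper's body (76 mm by 85 mm) begins 54 mm behind the grasp point. The pads swing forward as they close: fully open they stand 13 mm farther back than shut.
Start: joints at [1.108, 0.353, 1.633, -0, 1.155, -0.002], TCP at [0.278, 0.56, 0.209] pointing down, gripper open.
Joint ranges: [-2.63, 2.63], [-0.92, 2.1], [0.06, 2.66], [-1.3, 4.44], [0, 2.69], [-3.02, 3.02]. Speed limits (rad/s): [2.22, 2.22, 2.79, 3.14, 3.14, 3.14].

INTERFACE

Orientations are given as [roll, pitch, yaw] about the fixed x, y, z axes, in that order (R = Rz(yaw) Ry(pitch) Rx(roll)).
In Python, from cell import observe, grab_frame, sign_off, recognise, outline_of, spot_point gives the robot as it stands.
- The arm moves only by the tool move_arm, never from a script. Its argument "targets" is a list of rows, each a list of 6 numbers: the shift along the tool's x, y, z in mm, then the turn, a rotation vector about the tool's x, y, z in rad. In form: [[tx, ty, tz, wx, wy, wz], ...]. A call has 1 to 8 rows; each row shifts and turns the commanded pose from where the row before left it, along the tool's axes as they then stand; what a row does not reach is not made up. A row lasts 1/10 s, in which the tool goes at most 50 mm and 8.59 degrees, less where a joint would pass 70% of its speed; a pose out of reach is approached as far as the arm can. A call is refused whole if a number of a shift passes 50 or a number of a turn 0.15, either way. A call with a gripper value outside its range is refused whole. "grip" is the finger opening in mm, from 0 to 85.4, set as the call begins (left out, the last holds). The fingers move at their own pace and stop on an object; "grip_force" is the grip in N (left out, the last holds). Time passes only in rows, so rows that do not move let the fingers close. It gives the time, the measured TCP pose, the force and the opening at its end, in the units of the state.
- observe(): the state, without advancing time (a new reading comes with each control period).
- grab_frame(name): name is "side" or "top"; returns a dict with "image" (480x640x3 uint8, red, green, blue), "depth" (480x640 float32, m along the optical axis (not along the pixel's ray), 0 where there is no reading), "mtx" (3x3 intrinsics, pixels), "dist" ([k1, k2, p1, p2, k3] as OpenCV has them; the pictures are not rectified), "pose" (4x4, takes a point from camera to world coordinates). Camera axes: x right, y up, looking along -z (the intrinsics and any distortion apply to the point x, -y, -z); pixel columns grow to the right and rows downward; lengths in m; the calibration is good to about 2 mm. A picture is of the moment at which its call begins.
- sign_off(): hands the job in, once; it reports no verdict.
Trained networks look in the newest picture that a camera, given by its name, has taken for a name from the list of things; names that differ only in an ending like _2 or _b are one class to them, and where a whole thing is asked for, a point or a joint stands for the part that bears it (a point fixed in the world has none). Each returns a list of dicts, best first, with "p" (0 to 1); they miss things now and then, are a little off and sometimes report something else, mostly with a low value. They report only what shows in the picture. A call takes as long as a camera call. They do not tell look-alikes from the thing itself.
- recognise(camera, name): "centre" ([x, y, z] in m, in world coordinates, good to about 4 mm: the middle of the surface that is visible of it).
- outline_of(camera, name): "region" (480x640 bool, what is visible of it).
- spot_point(camera, name): "centre" ([x, y, z] in m, in world coordinates, good to about 4 mm: a listed point, or the origin of a listed thing).
The state is a dict: "time_s": time; "joint_positions": joint angles; "joint_velocities": joint speeds; "joint_efforts": joint torques, N m; "position": TCP position; "tcp_rot": TCP orientation; "force": force on the tool from outside, world axes, zero at the start; "ft_torque": the same for the moment, N m; "finger_gap": finger opening in m.
Only numpy, scipy, OpenCV 4.12 (cv2) and the standard library are available. Lean on these libraries where they do the work, as an engineer would, in place of code of your own. Each camera call takes 0.05 s, during which the arm holds its last target.

## Working session

There is one attempt and no reset: what is moved stays moved. The work goes in short steps, Python scripts to look and compute and a tool call to move; the robot and the scene stay as the last step left them, time stands still between calls to the robot, and variables do not carry over. Pictures are saved under pics/ and viewed, and the job is handed in when it is done.

Besides the shell and the picture viewer there is one more tool, called after "Request:" in YAML: its name, and indented under it one key for each argument. move_arm: Moves the arm, as the interface text tells. Its arguments: {"type":"object","properties":{"targets":{"type":"array","items":{"type":"array","items":{"type":"number"}}},"grip":{"type":"number"},"grip_force":{"type":"number"}},"required":["targets"]}

```bash
mkdir -p pics; ls
cat > h.py <<'E'
import numpy as np, cv2
from cell import *
def save(f,name): cv2.imwrite('pics/'+name+'.png', cv2.cvtColor(f['image'],cv2.COLOR_RGB2BGR))
def px2w(f,u,v,d=None):
    if d is None: d=f['depth'][int(round(v)),int(round(u))]
    p=cv2.undistortPoints(np.array([[[u,v]]],float),f['mtx'],f['dist'])[0,0]
    c=np.array([p[0]*d,-p[1]*d,-d,1]); return (f['pose']@c)[:3]
def w2px(f,P):
    c=np.linalg.inv(f['pose'])@np.append(P,1); q=np.array([[c[0],-c[1],-c[2]]])
    return cv2.projectPoints(q,np.zeros(3),np.zeros(3),f['mtx'],f['dist'])[0][0,0]
E
python3 - <<'E'
from h import *
print(observe())
for c in ('side','top'):
    f=grab_frame(c); save(f,c+'0'); print(c,f['pose'].round(3).tolist(),f['mtx'].tolist())
    for n in ['jig_origin','end_block','ring_centre','push_face','batten']:
        for r in spot_point(c,n)[:3]: print(n,r['p'],np.round(r['centre'],4),w2px(f,r['centre']).round())
E
```

```text
pics
{'time_s': 0.0, 'joint_positions': array([ 1.10759928e+00,  3.53640730e-01,  1.63413238e+00, -5.49274652e-08,
        1.15520922e+00, -2.38268518e-03]), 'joint_velocities': array([-0.00094936, -0.00027406, -0.00036741, -0.00146539, -0.0008784 ,
       -0.00163101]), 'joint_efforts': array([-4.62963126e-04, -6.05243111e+01, -3.42061365e+01, -9.31750105e-05,
        9.40108235e-03, -5.60659078e-05]), 'position': array([0.27768665, 0.55935651, 0.20846709]), 'tcp_rot': array([-3.14020298e+00, -3.26093658e-06,  2.68077831e+00]), 'force': array([ 1.08545816, -0.33368231,  0.01510926]), 'ft_torque': array([ 0.04722912,  0.0714455 , -0.02802834]), 'finger_gap': 0.08543585561045987}
side [[0.73, 0.489, -0.477, -0.155], [-0.683, 0.508, -0.525, -0.603], [-0.015, 0.709, 0.705, 1.037], [0.0, 0.0, 0.0, 1.0]] [[569.4314638980499, 0.0, 316.3217424181752], [0.0, 569.4314638980499, 238.4020812695391], [0.0, 0.0, 1.0]]
jig_origin 0.72 [0.57   0.0406 0.0019] [359. 260.]
jig_origin 0.19 [ 0.7325 -0.0339  0.0012] [424. 243.]
end_block 0.64 [0.4764 0.218  0.0449] [283. 230.]
ring_centre 0.64 [0.5806 0.0151 0.0616] [371. 246.]
push_face 0.74 [ 0.5398 -0.0334  0.0343] [373. 274.]
batten 0.97 [0.2447 0.3263 0.0027] [184. 265.]
batten 0.95 [ 0.2977 -0.1838  0.0008] [346. 386.]
batten 0.84 [0.4829 0.121  0.0145] [311. 257.]
top [[-0.009, 0.981, -0.194, 0.22], [-1.0, -0.009, 0.0, 0.13], [-0.001, 0.194, 0.981, 1.404], [0.0, 0.0, 0.0, 1.0]] [[492.02906257047505, 0.0, 320.5101226466032], [0.0, 492.02906257047505, 233.7846468304466], [0.0, 0.0, 1.0]]
jig_origin 0.8 [0.5698 0.0418 0.0044] [350. 209.]
end_block 0.92 [0.4785 0.2175 0.0472] [289. 237.]
ring_centre 0.66 [0.5785 0.0201 0.0599] [359. 201.]
ring_centre 0.63 [0.3836 0.1188 0.0008] [325. 273.]
push_face 0.76 [ 0.5436 -0.0351  0.0415] [378. 214.]
batten 0.62 [ 0.2961 -0.1808 -0.0039] [430. 302.]
batten 0.58 [0.3701 0.5776 0.0025] [166. 278.]
batten 0.56 [0.4851 0.1218 0.0124] [323. 237.]
```

View pics/side0.png

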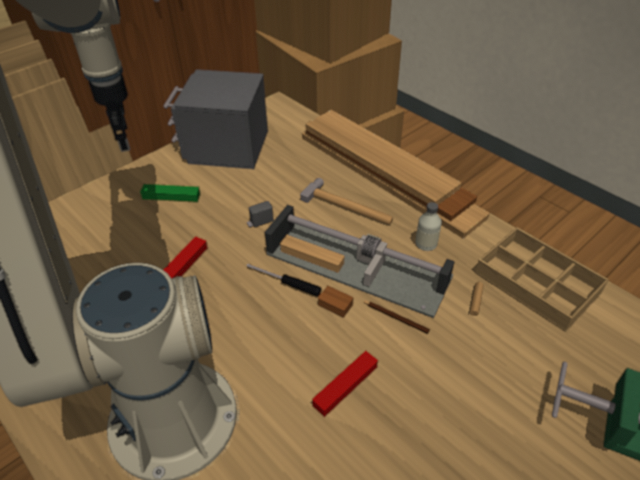

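View pics/top0.png

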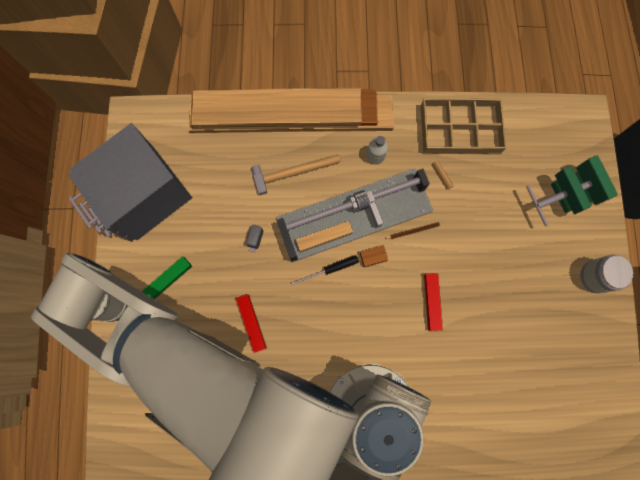

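Ring candidates: side (371,246), top (359,201). The top camera's second ring guess at (325,273) is bare bench. Battens: the pale one on the plate at side (311,257), top (323,237). The red ones at side (186,258), (346,383) and the green one at (170,192) are look-alikes. I choose the ring and pale batten on the grey plate, and check close crops.

```bash
cat >> h.py <<'E'
def jig(o,th):
    c,s=np.cos(th),np.sin(th); R=np.array([[c,-s,0],[s,c,0],[0,0,1]])
    return lambda p: R@np.array(p,float)+np.array([o[0],o[1],0])
def overlay(f,J,stop,crop,k,name,by=None):
    u0,v0,u1,v1=crop
    im=cv2.resize(cv2.cvtColor(f['image'],cv2.COLOR_RGB2BGR)[v0:v1,u0:u1],None,fx=k,fy=k,interpolation=cv2.INTER_CUBIC)
    def line(ps,col):
        q=[((w2px(f,J(p))-[u0,v0]+.5)*k-.5) for p in ps]
        cv2.polylines(im,[np.int32(np.round(q))],False,col,1)
    if J is not None:
        line([(-.09,-.22,.012),(.05,-.22,.012),(.05,.22,.012),(-.09,.22,.012),(-.09,-.22,.012)],(0,255,255))
        x0,x1=-.0905,.0245
        line([(x0,.2,.082),(x1,.2,.082),(x1,.22,.082),(x0,.22,.082),(x0,.2,.082)],(0,255,0))
        line([(-.025,-.2,.082),(.025,-.2,.082)],(0,255,0))
        r=stop-.12
        t=np.linspace(-np.pi/2,np.pi/2,13)
        for e in(-.016,.016): line([(.026*np.sin(a),r+e,.062+.026*np.cos(a)) for a in t],(0,0,255))
        line([(.016,r-.034,.06),(-.082,r-.034,.06),(-.082,r-.018,.06)],(255,0,255))
        line([(-.082,r-.034,.06),(-.082,r-.034,.016)],(255,0,255))
    cv2.imwrite('pics/'+name+'.png',im)
E
cat > a.py <<'E'
from h import *
J=jig((.570,.041),np.deg2rad(18.3))
for c,cr in (('side',(250,190,470,330)),('top',(265,155,445,275))):
    f=grab_frame(c); k=800//(cr[2]-cr[0]); overlay(f,None,.095,cr,k,c+'1'); overlay(f,J,.095,cr,k,c+'1o')
E
python3 a.py
```

```text
(no output)
```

View pics/side1.png

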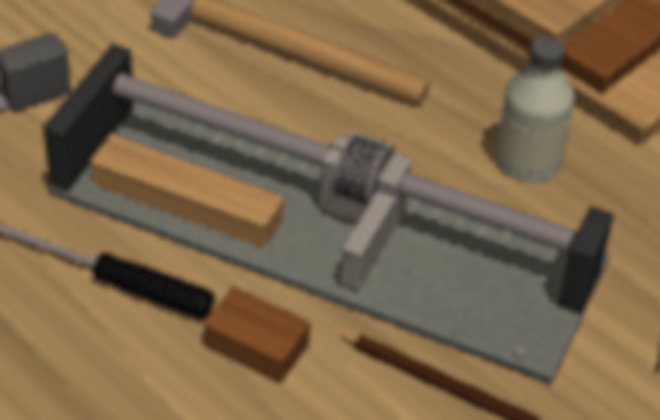

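View pics/side1o.png

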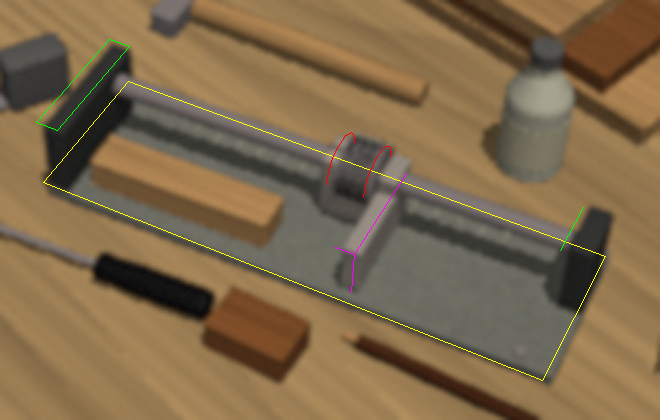

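View pics/top1o.png

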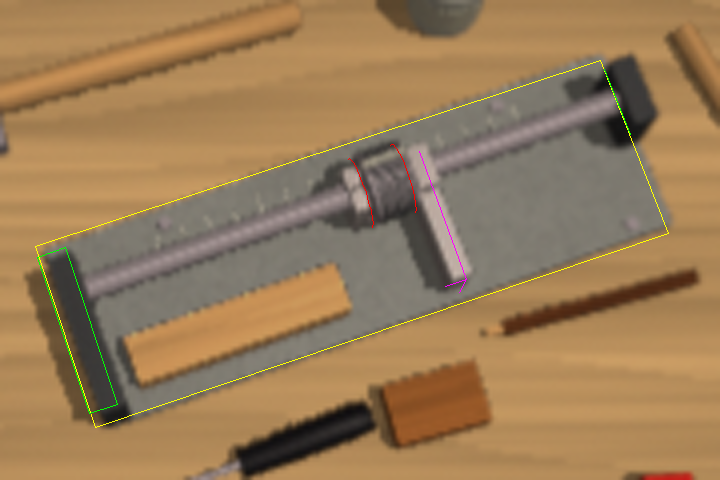

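View pics/top1.png

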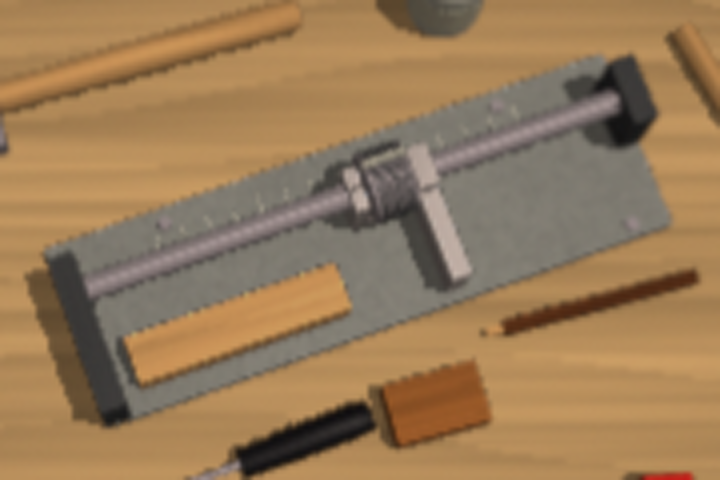

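```bash
cat > fit.py <<'E'
from h import *
from scipy.optimize import least_squares
F={c:grab_frame(c) for c in('side','top')}
obs=[('top',(45,248),(.05,.22,.012)),('top',(600,57),(.05,-.22,.012)),('top',(670,224),(-.09,-.22,.012)),
('side',(548,381),(-.09,-.22,.012)),('side',(48,190),(-.09,.22,.012)),('side',(115,46),(.0245,.22,.082)),('side',(47,127),(-.0905,.22,.082)),('side',(131,56),(.0245,.2,.082))]
off={'top':((265,155),4),'side':((250,190),3)}
def res(x,full=False):
    J=jig(x[:2],x[2]); r=[]
    for c,q,p in obs:
        o,k=off[c]; z=(np.array(q)+.5)/k-.5+o
        r.append(w2px(F[c],J(p))-z)
    return np.ravel(r)
for cams in (('top','side'),('top',),('side',)):
    allo=obs; obs=[o for o in allo if o[0] in cams]
    s=least_squares(res,[.57,.041,.32]); print(cams,s.x[:2].round(4),np.rad2deg(s.x[2]).round(2)); print(s.fun.reshape(-1,2).round(1).tolist()); obs=allo
# depth: ring top and heights
for c in F:
    f=F[c]; d=f['depth']
    H,W=d.shape; u,v=np.meshgrid(np.arange(W),np.arange(H))
    p=cv2.undistortPoints(np.stack([u,v],-1).reshape(-1,1,2).astype(float),f['mtx'],f['dist']).reshape(H,W,2)
    P=np.stack([p[...,0]*d,-p[...,1]*d,-d],-1)@f['pose'][:3,:3].T+f['pose'][:3,3]
    ring=np.array(P[(np.hypot(P[...,0]-.578,P[...,1]-.018)<.06)&(P[...,2]>.078)&(P[...,2]<.1)])
    print(c,'ring pts',len(ring),ring.mean(0).round(4),ring[:,2].max())
    blk=P[(np.hypot(P[...,0]-.4775,P[...,1]-.22)<.08)&(P[...,2]>.076)&(P[...,2]<.1)]
    print(' block top',len(blk),blk.mean(0).round(4))
    b=P[(np.hypot(P[...,0]-.5,P[...,1]-.0)<.05)&(P[...,2]<.005)]
    print(' bench z',np.median(b[:,2]) if len(b) else None)
    im=cv2.cvtColor(f['image'],cv2.COLOR_RGB2BGR); m=outline_of(c,'ring_part')
    if m:
        ys,xs=np.nonzero(m[0]['region']); print('region',m[0]['p'],xs.min(),xs.max(),ys.min(),ys.max())
    uu,vv=np.round(w2px(f,[.578,.016,.08])).astype(int)
    cv2.imwrite(f'pics/ring_{c}.png',cv2.resize(im[vv-20:vv+20,uu-25:uu+25],None,fx=14,fy=14,interpolation=cv2.INTER_CUBIC))
E
python3 fit.py
```

```text
('top', 'side') [0.5712 0.0354] 19.24
[[-0.4, 0.3], [1.0, -0.6], [1.4, 0.7], [1.7, -0.0], [-0.1, -0.7], [-1.1, -0.8], [-2.1, 0.4], [0.5, -1.8]]
('top',) [0.5716 0.0374] 19.28
[[-1.0, 0.2], [0.3, -0.8], [0.7, 0.5]]
('side',) [0.5701 0.0337] 18.94
[[1.6, 1.0], [0.1, -0.4], [-0.7, -0.6], [-1.9, 0.6], [0.8, -1.5]]
side ring pts 188 [0.5756 0.012  0.0845] 0.09049886234625948
 block top 289 [0.4691 0.2216 0.0813]
 bench z -8.19067148869479e-05
region 0.56 361 381 234 257
top ring pts 183 [0.5797 0.0135 0.0854] 0.09487364126119413
 block top 301 [0.4719 0.2233 0.0822]
 bench z 0.0004535933136746717
region 0.67 354 369 190 209
```

View pics/ring_side.png

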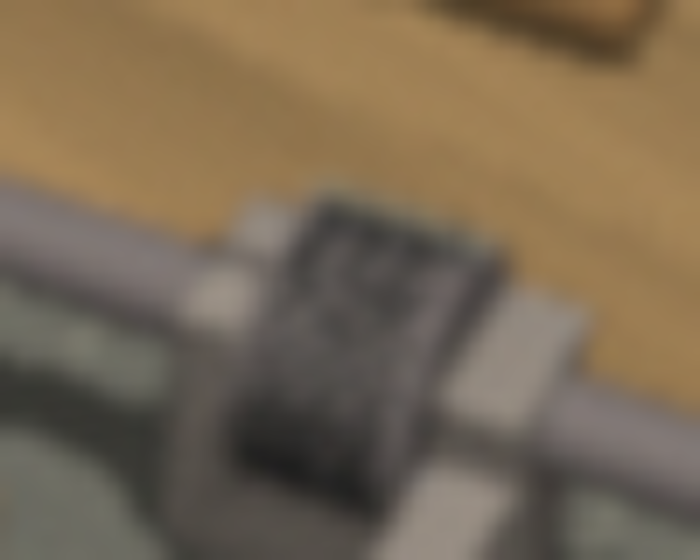

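View pics/ring_top.png

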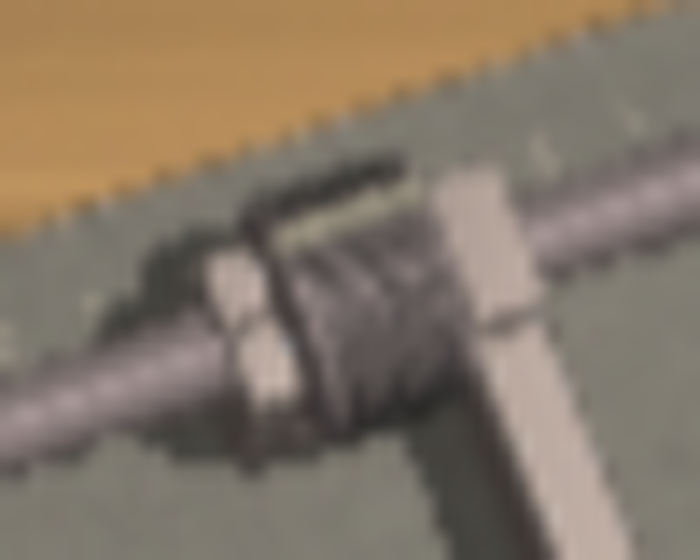

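```bash
cat >> h.py <<'E'
O=(.5712,.0355); TH=np.deg2rad(19.2); J0=jig(O,TH)
def theta(f,u,v,r):  # angle on ring (top=0,+ to jig x) best matching pixel, plus along-axis offset
    from scipy.optimize import least_squares
    g=lambda p: w2px(f,J0((.026*np.sin(p[0]),r+p[1]*.01,.062+.026*np.cos(p[0]))))-[u,v]
    s=least_squares(g,[0,0]); return s.x, s.fun
E
python3 - <<'E'
from h import *
for c,cr in (('side',(330,210,430,285)),('top',(320,170,420,245))):
    f=grab_frame(c); overlay(f,J0,.096,cr,8,c+'2o')
    if c=='top':
        uu,vv=np.round(w2px(f,[.578,.016,.08])).astype(int)
        for q in ((345,212),(390,195),(300,232)):
            print(theta(f,uu-25+(q[0]+.5)/14-.5,vv-20+(q[1]+.5)/14-.5,-.024))
E
```

```text
(array([0.62394736, 0.00556463]), array([3.89377419e-11, 2.84046564e-10]))
(array([ 0.63955194, -0.96733123]), array([1.03227649e-10, 7.95154165e-10]))
(array([0.57671649, 1.00597414]), array([3.61524144e-11, 1.12976295e-10]))
```

View pics/side2o.png

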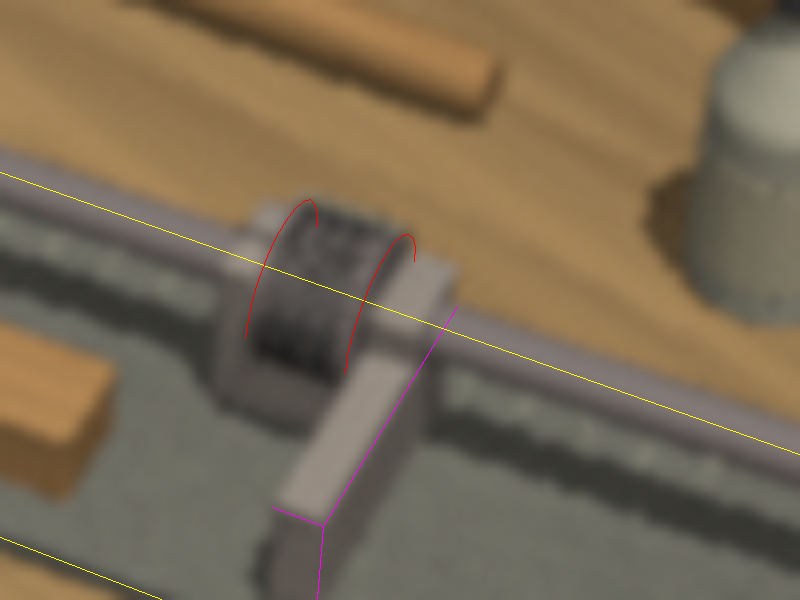

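View pics/top2o.png

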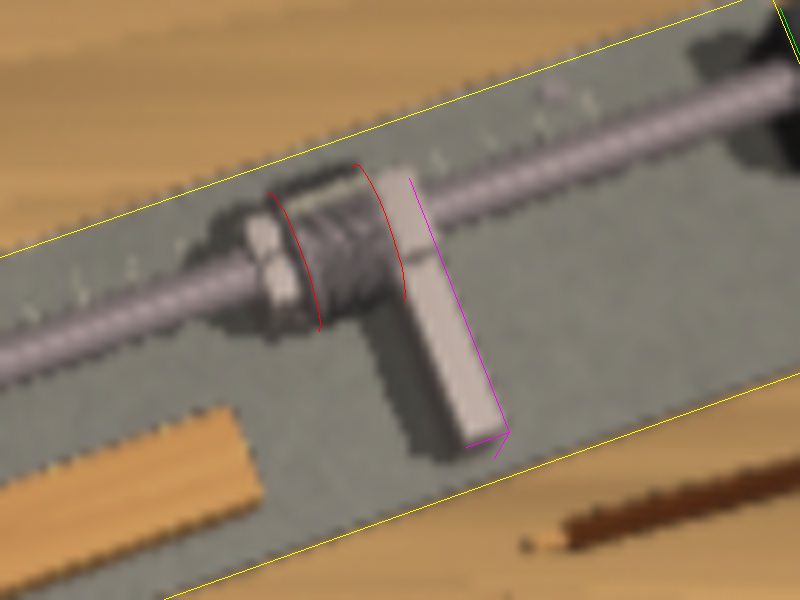

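Request:
move_arm:
  targets:
    - [0, 0, 0, 0, 0, -0.13]
    - [0, 0, 0, 0, 0, -0.13]
    - [0, 0, 0, 0, 0, -0.13]
    - [0, 0, 0, 0, 0, -0.13]
    - [0, 0, 0, 0, 0, -0.14]
    - [0, 0, 0, 0, 0, -0.136]
    - [-8, -40, 0, 0, 0, 0]
    - [-8, -40, 0, 0, 0, 0]
  grip: 0
  grip_force: 60

```text
time_s: 1.8
position: [0.3193, 0.4893, 0.209]
tcp_rot: [-3.142, 0.0, -2.804]
force: [-0.2, -0.2, 0.4]
finger_gap: 0.0002
```

Request:
move_arm:
  targets:
    - [-8, -45, 0, 0, 0, 0]
    - [-8, -45, 0, 0, 0, 0]
    - [-8, -45, 0, 0, 0, 0]
    - [-8, -45, 0, 0, 0, 0]
    - [-8, -45, 0, 0, 0, 0]
    - [-8, -45, 0, 0, 0, 0]
    - [-8, -45, 0, 0, 0, 0]
    - [-8, -45, 0, 0, 0, 0]

```text
time_s: 2.6
position: [0.4989, 0.1689, 0.2095]
tcp_rot: [3.142, 0.001, -2.806]
force: [0.4, 0.0, -0.0]
finger_gap: 0.0001
```

```bash
cat >> h.py <<'E'
def st():
    s=observe(); p=s['position']; d=p[:2]-np.array(O); c,n=np.cos(TH),np.sin(TH)
    from scipy.spatial.transform import Rotation as R
    print('t',round(s['time_s'],2),'world',p.round(4),'jig mm',((d[0]*c+d[1]*n)*1e3).round(1),((-d[0]*n+d[1]*c)*1e3).round(1),'z',round(p[2]*1e3,1),'rot',s['tcp_rot'].round(4),'F',s['force'].round(2),'gap',s['finger_gap'])
E
python3 -c "
from h import *
st()"
```

```text
t 2.6 world [0.4989 0.1689 0.2095] jig mm -24.4 149.8 z 209.5 rot [ 3.1415e+00  6.0000e-04 -2.8064e+00] F [ 0.4   0.   -0.05] gap 0.00011049202796573793
```

Request:
move_arm:
  targets:
    - [-2, -44, 10, 0, 0, 0]
    - [-3, -44, 20, 0, 0, 0]
    - [-3, -44, 20, 0, 0, 0]
    - [-3, -42.8, 20, 0, 0, 0]
    - [0, 0, 15, 0, 0, 0]
    - [0, 0, 10, 0, 0, 0]
    - [0, 0, 0, 0, 0, 0]

```text
time_s: 3.3
position: [0.5649, 0.0094, 0.1129]
tcp_rot: [3.141, -0.002, -2.806]
force: [-0.5, -0.2, 0.3]
finger_gap: -0.0002
```

```bash
python3 -c "
from h import *
st()
for c in ('side','top'):
    f=grab_frame(c); u,v=np.round(w2px(f,[.579,.0125,.088])).astype(int)
    im=cv2.cvtColor(f['image'],cv2.COLOR_RGB2BGR)[v-30:v+30,u-40:u+40]
    cv2.imwrite('pics/a_%s.png'%c,cv2.resize(im,None,fx=10,fy=10,interpolation=cv2.INTER_CUBIC))
    print(w2px(f,observe()['position'])-[u-40,v-30])
"
```

```text
t 3.3 world [0.5649 0.0094 0.1129] jig mm -14.5 -22.6 z 112.9 rot [ 3.1406e+00 -2.5000e-03 -2.8064e+00] F [-0.48 -0.21  0.25] gap -0.00015458995495081247
[37.02884959 25.83351207]
[42.25922236 32.2054004 ]
```

View pics/a_side.png

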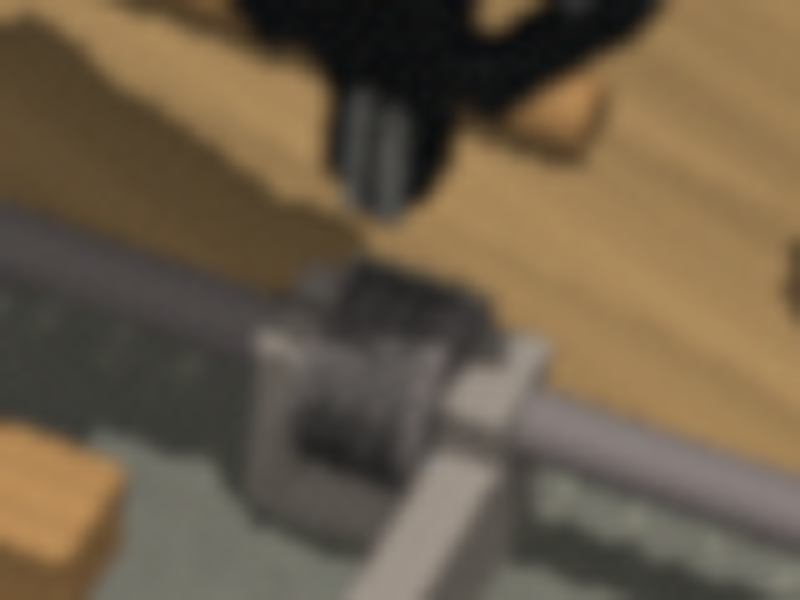

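View pics/a_top.png

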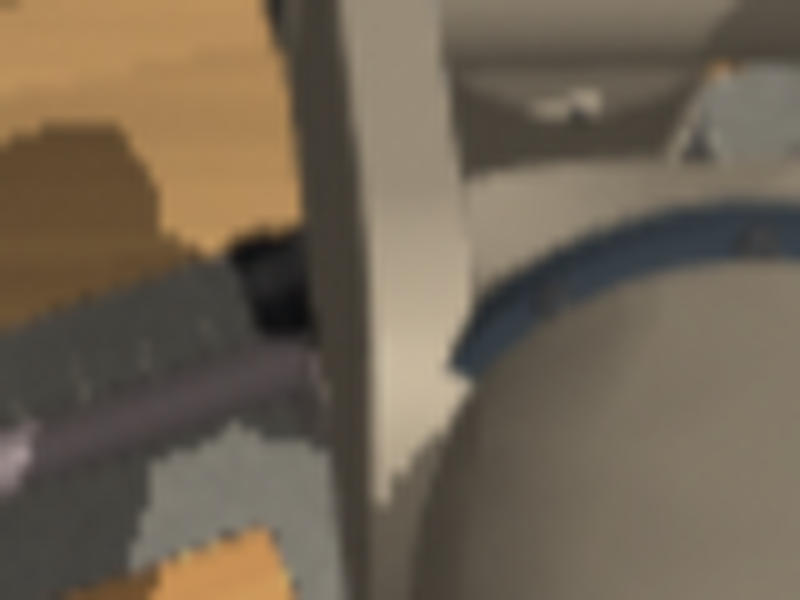

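Request:
move_arm:
  targets:
    - [0, -1, 8, 0, 0, 0]
    - [0, 0, 7, 0, 0, 0]
    - [0, 0, 2, 0, 0, 0]
    - [0, 0, 0, 0, 0, 0]

```text
time_s: 3.8
position: [0.5661, 0.0084, 0.0968]
tcp_rot: [3.141, -0.001, -2.806]
force: [-0.4, 0.1, 0.5]
finger_gap: -0.0003
```

```bash
python3 -c "
from h import *
st()
for c in ('side',):
    f=grab_frame(c); u,v=np.round(w2px(f,[.579,.0125,.088])).astype(int)
    im=cv2.cvtColor(f['image'],cv2.COLOR_RGB2BGR)[v-30:v+30,u-40:u+40]
    cv2.imwrite('pics/b_%s.png'%c,cv2.resize(im,None,fx=10,fy=10,interpolation=cv2.INTER_CUBIC))
    print(w2px(f,observe()['position'])-[u-40,v-30])
st()
"
```

```text
t 3.8 world [0.5661 0.0084 0.0968] jig mm -13.7 -23.9 z 96.8 rot [ 3.1414e+00 -7.0000e-04 -2.8061e+00] F [-0.43  0.08  0.53] gap -0.0003121184982212101
[37.33007461 31.11319766]
t 3.85 world [0.5663 0.0084 0.0971] jig mm -13.5 -24.0 z 97.1 rot [ 3.1415e+00 -3.0000e-04 -2.8062e+00] F [-0.41 -0.2   0.3 ] gap 9.813252900107057e-05
```

View pics/b_side.png

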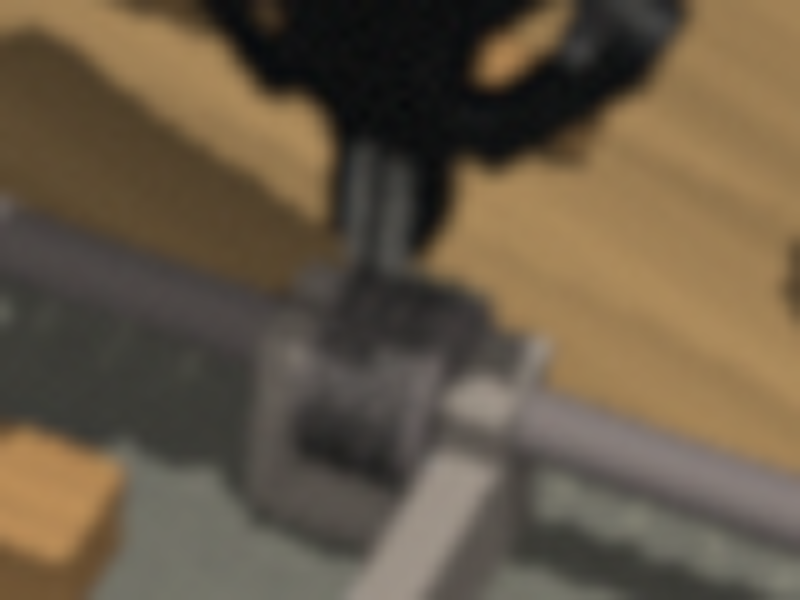

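Request:
move_arm:
  targets:
    - [-6, 0, 2, 0, 0, 0]
    - [0, 0, 2, 0, 0, 0]
    - [0, 0, 1, 0, 0, 0]
    - [0, 0, 1, 0, 0, 0]
    - [0, 0, 1, 0, 0, 0]
    - [0, 0, 0, 0, 0, 0]

```text
time_s: 4.45
position: [0.5719, 0.0101, 0.0901]
tcp_rot: [3.142, -0.0, -2.806]
force: [-0.6, -1.5, 0.4]
finger_gap: 0.0001
```

```bash
python3 -c "
from h import *
st()"
```

```text
t 4.45 world [0.5719 0.0101 0.0901] jig mm -7.6 -24.2 z 90.1 rot [ 3.1415e+00 -2.0000e-04 -2.8064e+00] F [-0.55 -1.51  0.41] gap 6.388070788314286e-05
```

Request:
move_arm:
  targets:
    - [0, 0, 1, 0, 0, 0]
    - [0, 0, 0, 0, 0, 0]

```text
time_s: 4.65
position: [0.572, 0.0102, 0.0891]
tcp_rot: [3.142, -0.0, -2.806]
force: [0.1, 0.2, -0.7]
finger_gap: -0.0001
```

Request:
move_arm:
  targets:
    - [0, 0, 1, 0, 0, 0]
    - [0, 0, 0, 0, 0, 0]

```text
time_s: 4.85
position: [0.5721, 0.0102, 0.0881]
tcp_rot: [3.142, -0.0, -2.806]
force: [0.2, -0.4, 0.3]
finger_gap: 0.0001
```

Request:
move_arm:
  targets:
    - [0, 0, 1, 0, 0, 0]
    - [0, 0, 0, 0, 0, 0]

```text
time_s: 5.05
position: [0.572, 0.0102, 0.0871]
tcp_rot: [3.142, -0.0, -2.806]
force: [-1.4, -0.5, 0.1]
finger_gap: 0.0001
```

Request:
move_arm:
  targets:
    - [0, 0, 1, 0, 0, 0]
    - [0, 0, 0, 0, 0, 0]

```text
time_s: 5.25
position: [0.572, 0.0102, 0.086]
tcp_rot: [3.142, -0.0, -2.806]
force: [0.4, 0.6, -0.1]
finger_gap: 0.0
```

Request:
move_arm:
  targets:
    - [0, 0, 1, 0, 0, 0]
    - [0, 0, 0, 0, 0, 0]

```text
time_s: 5.45
position: [0.572, 0.0102, 0.0851]
tcp_rot: [3.142, -0.0, -2.806]
force: [0.4, -1.0, 0.7]
finger_gap: 0.0001
```

Request:
move_arm:
  targets:
    - [0, 0, 1, 0, 0, 0]
    - [0, 0, 0, 0, 0, 0]

```text
time_s: 5.65
position: [0.572, 0.0102, 0.084]
tcp_rot: [3.142, -0.0, -2.806]
force: [0.3, 0.2, -0.5]
finger_gap: -0.0001
```

```bash
cat > v.py <<'E'
import sys
from h import *
n=sys.argv[1]
st()
f=grab_frame('side'); u,v=np.round(w2px(f,[.579,.0125,.088])).astype(int)
im=cv2.cvtColor(f['image'],cv2.COLOR_RGB2BGR)[v-30:v+30,u-40:u+40]
cv2.imwrite('pics/%s.png'%n,cv2.resize(im,None,fx=10,fy=10,interpolation=cv2.INTER_CUBIC))
E
python3 v.py c1
```

```text
t 5.65 world [0.572  0.0102 0.084 ] jig mm -7.6 -24.2 z 84.0 rot [ 3.1415e+00 -2.0000e-04 -2.8064e+00] F [ 0.27  0.17 -0.51] gap -8.5755674575068e-05
```

View pics/c1.png

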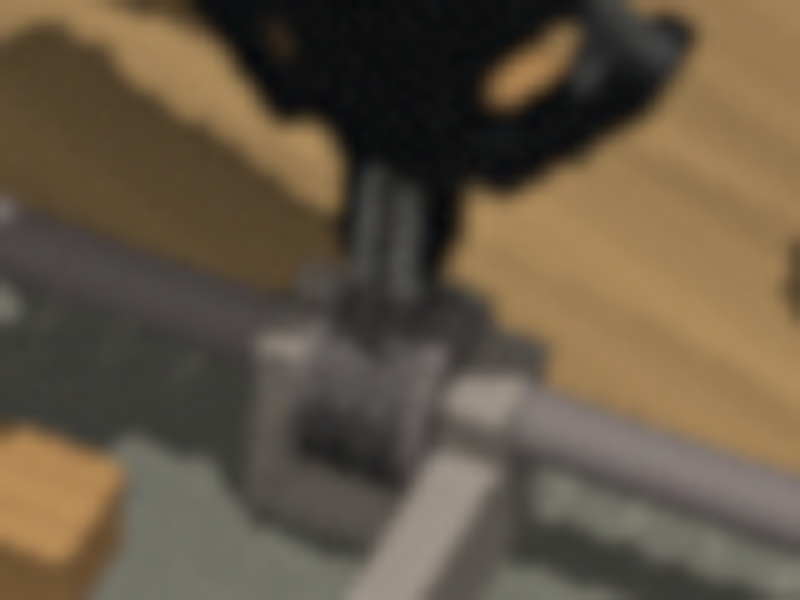

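Request:
move_arm:
  targets:
    - [0, 0, 1, 0, 0, 0]
    - [0, 0, 0, 0, 0, 0]

```text
time_s: 5.9
position: [0.572, 0.0102, 0.0831]
tcp_rot: [3.142, -0.0, -2.806]
force: [0.4, -0.3, 0.6]
finger_gap: 0.0002
```

Request:
move_arm:
  targets:
    - [0, 0, 1, 0, 0, 0]
    - [0, 0, 0, 0, 0, 0]

```text
time_s: 6.1
position: [0.572, 0.0102, 0.0821]
tcp_rot: [3.142, -0.0, -2.806]
force: [-0.2, 0.8, 0.0]
finger_gap: 0.0002
```

Request:
move_arm:
  targets:
    - [0, 0, 1, 0, 0, 0]
    - [0, 0, 0, 0, 0, 0]

```text
time_s: 6.3
position: [0.572, 0.0102, 0.0811]
tcp_rot: [3.142, -0.0, -2.806]
force: [-0.8, 0.3, -0.1]
finger_gap: 0.0002
```

Request:
move_arm:
  targets:
    - [0, 0, 1, 0, 0, 0]
    - [0, 0, 0, 0, 0, 0]

```text
time_s: 6.5
position: [0.572, 0.0102, 0.08]
tcp_rot: [3.142, -0.0, -2.806]
force: [-0.6, -0.1, 0.3]
finger_gap: -0.0002
```

Request:
move_arm:
  targets:
    - [0, 0, 1, 0, 0, 0]
    - [0, 0, 0, 0, 0, 0]

```text
time_s: 6.7
position: [0.572, 0.0102, 0.0791]
tcp_rot: [3.142, -0.0, -2.806]
force: [0.7, -1.0, -0.0]
finger_gap: -0.0002
```

```bash
python3 v.py c2
```

```text
t 6.7 world [0.572  0.0102 0.0791] jig mm -7.5 -24.2 z 79.1 rot [ 3.1416e+00 -1.0000e-04 -2.8064e+00] F [ 0.71 -1.02 -0.05] gap -0.00019449651843511922
```

View pics/c2.png

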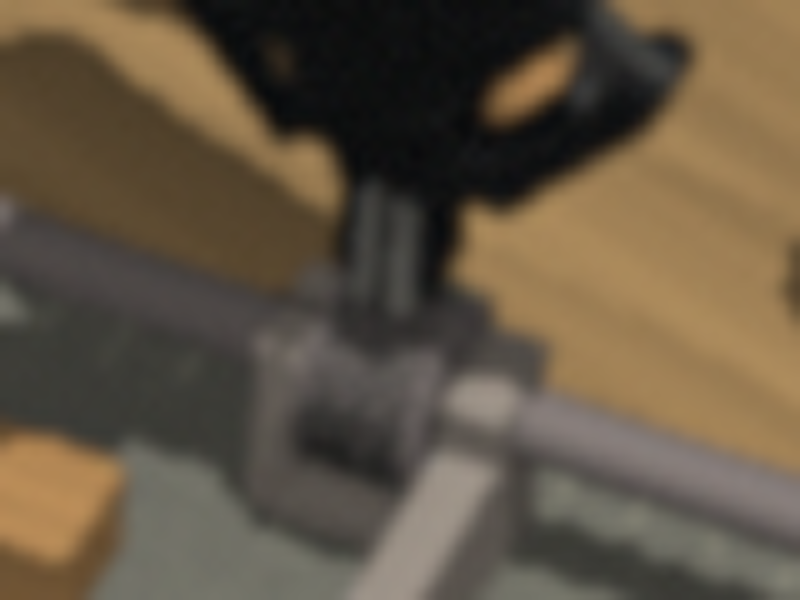

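Request:
move_arm:
  targets:
    - [0, 0, 1, 0, 0, 0]
    - [0, 0, 0, 0, 0, 0]

```text
time_s: 6.95
position: [0.572, 0.0102, 0.0781]
tcp_rot: [3.142, -0.0, -2.806]
force: [0.0, 0.2, -0.5]
finger_gap: 0.0001
```

Request:
move_arm:
  targets:
    - [0, 0, 1, 0, 0, 0]
    - [0, 0, 0, 0, 0, 0]

```text
time_s: 7.15
position: [0.572, 0.0102, 0.077]
tcp_rot: [3.142, -0.0, -2.806]
force: [-0.1, -0.4, 0.1]
finger_gap: -0.0
```

Request:
move_arm:
  targets:
    - [0, 0, 1, 0, 0, 0]
    - [0, 0, 0, 0, 0, 0]

```text
time_s: 7.35
position: [0.572, 0.0102, 0.0761]
tcp_rot: [3.142, -0.0, -2.806]
force: [0.2, -0.3, 0.3]
finger_gap: 0.0001
```

Run:
```python
from h import *
st()
f=grab_frame('side'); u,v=np.round(w2px(f,[.579,.0125,.088])).astype(int)
print(u,v,w2px(f,observe()['position']))
im=cv2.cvtColor(f['image'],cv2.COLOR_RGB2BGR)[v-30:v+30,u-40:u+40]
cv2.imwrite('pics/c3.png',cv2.resize(im,None,fx=10,fy=10,interpolation=cv2.INTER_CUBIC))
c,n=np.cos(TH),np.sin(TH)
for vv in range(v-14,v+16,1):
    r=[]
    for uu in range(u-4,u+3,2):
        p=px2w(f,uu,vv); d=p[:2]-O
        r.append('%5.0f %5.0f %5.0f'%((d[0]*c+d[1]*n)*1e3,(-d[0]*n+d[1]*c)*1e3,p[2]*1e3))
    print(vv-(v-30),' | '.join(r))
```

```text
t 7.35 world [0.572  0.0102 0.0761] jig mm -7.6 -24.1 z 76.1 rot [ 3.1415e+00 -2.0000e-04 -2.8063e+00] F [ 0.21 -0.25  0.34] gap 0.00014323655026528764
372 239 [369.97211104 244.80211582]
16   -16   -19   146 |   -16   -24   147 |   -16   -29   150 |   -19   -35   155
17   -16   -19   143 |   -16   -24   144 |   -20   -31   151 |   -21   -36   154
18   -15   -19   139 |   -13   -23   139 |   -18   -30   145 |   -18   -35   148
19   -15   -19   135 |   -12   -23   135 |   -19   -30   144 |   -22   -36   149
20   -16   -20   133 |   -14   -24   134 |   -17   -30   138 |   -18   -35   142
21   -18   -21   132 |   -17   -25   133 |   -17   -30   135 |   -20   -36   141
22   -16   -20   127 |   -17   -25   130 |   -16   -30   132 |   -12   -33   129
23   -18   -21   126 |   -18   -26   128 |   -18   -31   130 |   -13   -34   127
24   -15   -20   119 |   -18   -26   125 |   -18   -31   127 |   -17   -35   128
25   -21   -23   123 |   -16   -25   120 |   -19   -32   125 |   -15   -35   123
26   -16   -21   114 |   -18   -27   119 |   -15   -30   117 |   -12   -34   117
27   -20   -23   116 
[... 817 characters left out ...]
   -29    84 |   -13   -31    80 |   -15   -37    84
38   -15   -22    75 |   -17   -28    80 |   -20   -34    85 |   -15   -37    82
39   -20   -24    77 |   -19   -29    78 |   -17   -34    79 |   -14   -37    77
40   -18   -24    71 |   -21   -30    77 |   -20   -35    79 |   -19   -39    80
41   -21   -25    71 |   -21   -30    74 |   -19   -35    74 |   -20   -40    78
42   -22   -26    70 |   -20   -30    69 |   -19   -35    71 |   -16   -38    69
43   -23   -26    67 |   -22   -31    68 |   -23   -37    72 |   -16   -39    67
44   -17   -24    57 |   -23   -32    66 |   -20   -36    65 |   -14   -38    61
45   -22   -26    59 |   -25   -32    65 |   -25   -38    67 |   -15   -39    58
```

View pics/c3.png

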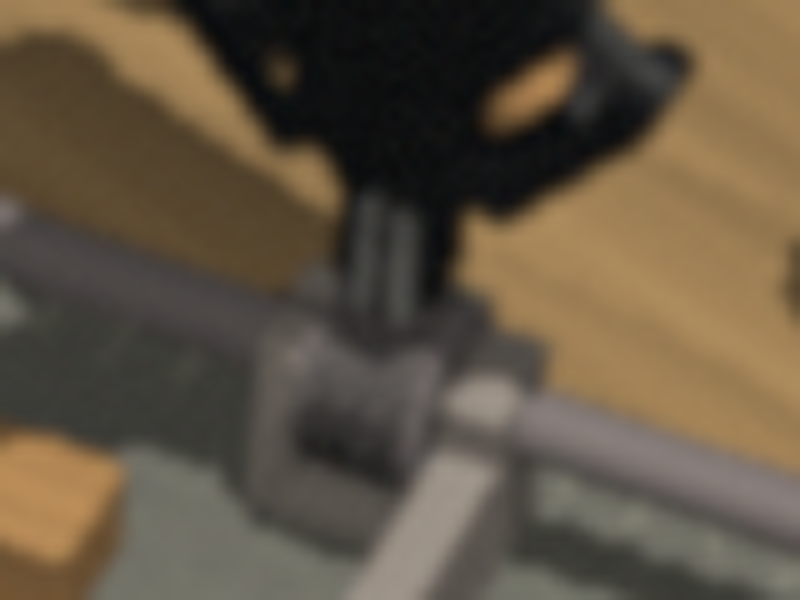

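Request:
move_arm:
  targets:
    - [0, 0, 2, 0, 0, 0]
    - [0, 0, 2, 0, 0, 0]
    - [0, 0, 1, 0, 0, 0]
    - [0, 0, 0, 0, 0, 0]

```text
time_s: 7.8
position: [0.5719, 0.0102, 0.0709]
tcp_rot: [3.141, -0.0, -2.806]
force: [-0.6, -0.2, -0.8]
finger_gap: -0.0001
```

Request:
move_arm:
  targets:
    - [0, 0, 1, 0, 0, 0]
    - [0, 0, 1, 0, 0, 0]
    - [0, 0, 0, 0, 0, 0]

```text
time_s: 8.1
position: [0.572, 0.0102, 0.069]
tcp_rot: [3.142, -0.0, -2.806]
force: [-0.4, -0.7, 0.3]
finger_gap: -0.0002
```

Request:
move_arm:
  targets:
    - [0, 0, 1, 0, 0, 0]
    - [0, 0, 0, 0, 0, 0]

```text
time_s: 8.3
position: [0.572, 0.0102, 0.0681]
tcp_rot: [3.142, -0.0, -2.806]
force: [-0.4, 0.2, -0.4]
finger_gap: 0.0001
```

Request:
move_arm:
  targets:
    - [0, 0, 1, 0, 0, 0]
    - [0, 0, 0, 0, 0, 0]

```text
time_s: 8.5
position: [0.572, 0.0102, 0.0671]
tcp_rot: [3.142, -0.0, -2.806]
force: [0.4, -0.9, 0.8]
finger_gap: 0.0001
```

Request:
move_arm:
  targets:
    - [0, 0, 1, 0, 0, 0]
    - [0, 0, 0, 0, 0, 0]

```text
time_s: 8.7
position: [0.572, 0.0102, 0.0661]
tcp_rot: [3.142, -0.0, -2.806]
force: [0.7, -0.6, 0.3]
finger_gap: 0.0002
```

Request:
move_arm:
  targets:
    - [0, 0, 1, 0, 0, 0]
    - [0, 0, 0, 0, 0, 0]

```text
time_s: 8.9
position: [0.5721, 0.0102, 0.0653]
tcp_rot: [-3.142, 0.0, -2.806]
force: [-1.6, -0.1, 2.1]
finger_gap: -0.0002
```

```bash
python3 v.py c4
```

```text
t 8.9 world [0.5721 0.0102 0.0653] jig mm -7.4 -24.2 z 65.3 rot [-3.1416e+00  1.0000e-04 -2.8064e+00] F [-1.55 -0.12  2.1 ] gap -0.00021753940577409493
```

View pics/c4.png

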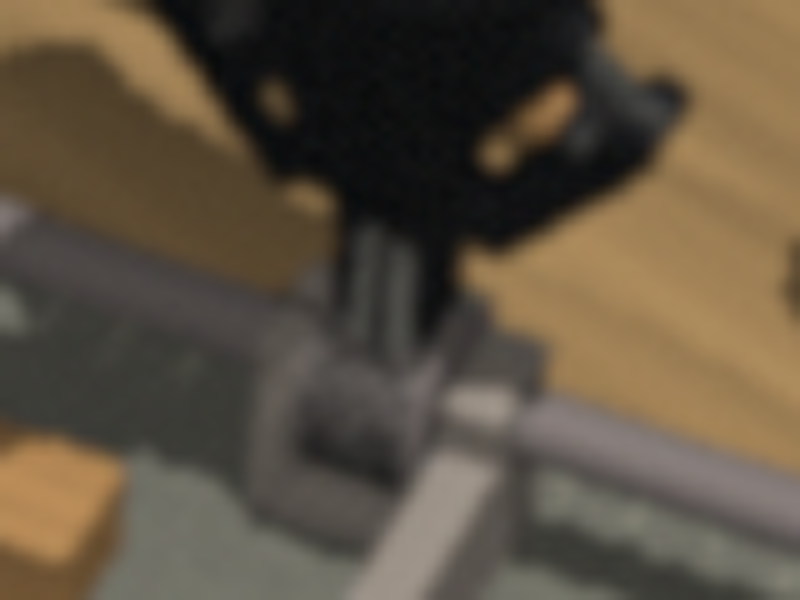

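Request:
move_arm:
  targets:
    - [0, 0, 2, 0, 0, 0]
    - [-5, 0, 0, 0, 0, 0]
    - [-5, 0, 0, 0, 0, 0]
    - [0, 0, 0, 0, 0, 0]

```text
time_s: 9.35
position: [0.5826, 0.0138, 0.0635]
tcp_rot: [-3.141, 0.001, -2.806]
force: [0.9, 1.8, 5.8]
finger_gap: 0.0001
```

Request:
move_arm:
  targets:
    - [-5, 0, 0, 0, 0, 0]
    - [0, 0, 0, 0, 0, 0]

```text
time_s: 9.55
position: [0.5872, 0.0154, 0.0635]
tcp_rot: [-3.141, 0.001, -2.806]
force: [-0.4, 0.8, 6.3]
finger_gap: 0.0002
```

Request:
move_arm:
  targets:
    - [-5, 0, 0, 0, 0, 0]
    - [0, 0, 0, 0, 0, 0]

```text
time_s: 9.75
position: [0.592, 0.0171, 0.0635]
tcp_rot: [-3.141, 0.001, -2.806]
force: [0.7, 2.0, 4.7]
finger_gap: -0.0001
```

```bash
python3 v.py c5
```

```text
t 9.75 world [0.592  0.0171 0.0635] jig mm 13.6 -24.2 z 63.5 rot [-3.1415e+00  1.3000e-03 -2.8065e+00] F [0.73 1.99 4.67] gap -0.00011150781447752799
```

View pics/c5.png

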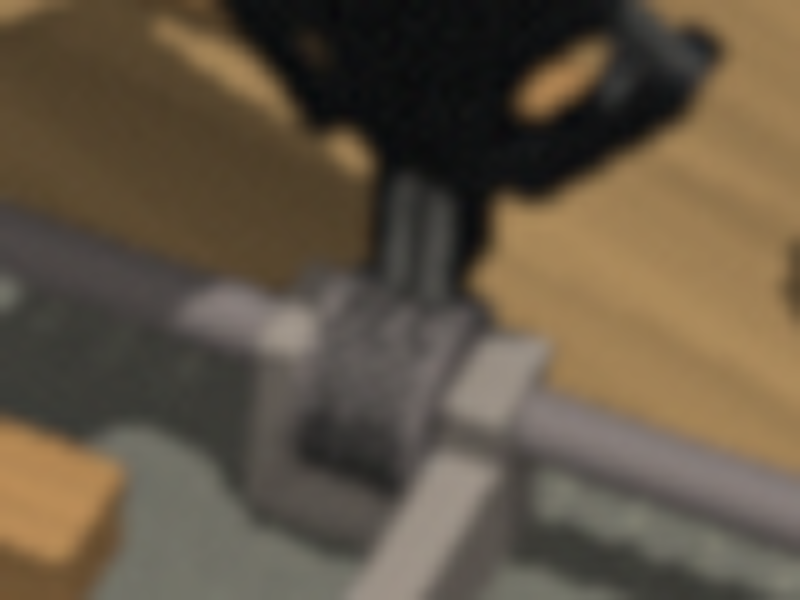

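Request:
move_arm:
  targets:
    - [0, 0, -6, 0, 0, 0]
    - [31, 0, 0, 0, 0, 0]
    - [0, 0, 6.5, 0, 0, 0]
    - [-7, 0, 0, 0, 0, 0]
    - [-7, 0, 0, 0, 0, 0]
    - [-7, 0, 0, 0, 0, 0]
    - [-7, 0, 0, 0, 0, 0]
    - [-7, 0, 0, 0, 0, 0]

```text
time_s: 10.6
position: [0.5968, 0.019, 0.0633]
tcp_rot: [3.142, 0.002, -2.806]
force: [-1.3, 0.5, 3.1]
finger_gap: 0.0003
```

```bash
python3 -c "
from h import *
st()"
```

```text
t 10.6 world [0.5968 0.019  0.0633] jig mm 18.7 -24.0 z 63.3 rot [ 3.1415e+00  1.6000e-03 -2.8063e+00] F [-1.32  0.51  3.07] gap 0.0003181112424404082
```

Request:
move_arm:
  targets:
    - [0, 0, -6, 0, 0, 0]
    - [35, 0, 0, 0, 0, 0]
    - [0, 0, 6, 0, 0, 0]
    - [-7, 0, 0, 0, 0, 0]
    - [-7, 0, 0, 0, 0, 0]
    - [-7, 0, 0, 0, 0, 0]
    - [-7, 0, 0, 0, 0, 0]
    - [-7, 0, 0, 0, 0, 0]

```text
time_s: 11.4
position: [0.5972, 0.019, 0.0635]
tcp_rot: [-3.141, 0.002, -2.806]
force: [-0.9, 0.4, 3.0]
finger_gap: -0.0001
```

Request:
move_arm:
  targets:
    - [0, 0, -6, 0, 0, 0]
    - [35, 0, 0, 0, 0, 0]
    - [0, 0, 6, 0, 0, 0]
    - [-7, 0, 0, 0, 0, 0]
    - [-7, 0, 0, 0, 0, 0]
    - [-7, 0, 0, 0, 0, 0]
    - [-7, 0, 0, 0, 0, 0]
    - [-7, 0, 0, 0, 0, 0]

```text
time_s: 12.2
position: [0.5972, 0.0189, 0.0635]
tcp_rot: [-3.141, 0.002, -2.806]
force: [-0.7, 1.1, 3.1]
finger_gap: -0.0
```

```bash
python3 v.py c6
```

```text
t 12.2 world [0.5972 0.0189 0.0635] jig mm 19.1 -24.2 z 63.5 rot [-3.1413e+00  2.3000e-03 -2.8063e+00] F [-0.74  1.12  3.12] gap -4.086852752892286e-05
```

View pics/c6.png

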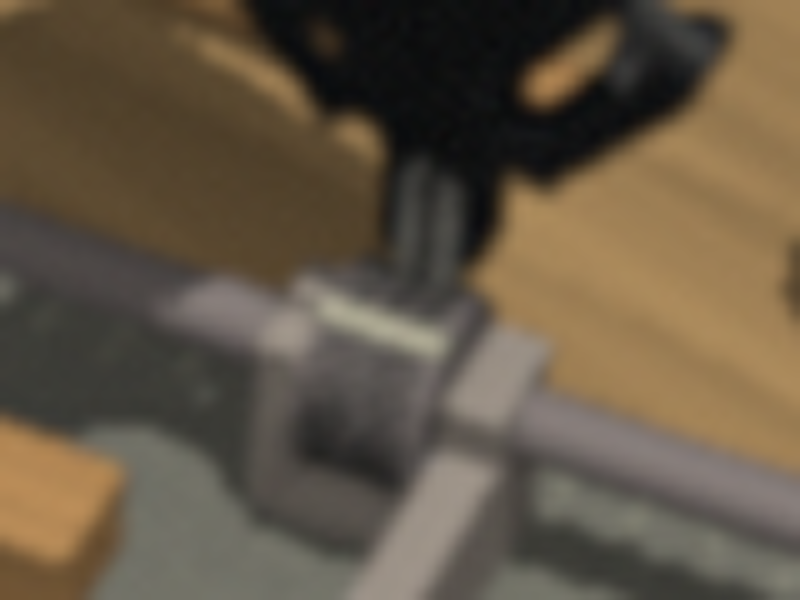

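```bash
cat >> h.py <<'E'
def th_px(f,q,k=10):
    u,v=np.round(w2px(f,[.579,.0125,.088])).astype(int)
    return theta(f,u-40+(q[0]+.5)/k-.5,v-30+(q[1]+.5)/k-.5,-.026)
E
python3 -c "
from h import *
f=grab_frame('side')
for q in ((330,305),(382,325),(435,345),(380,250),(380,400)): print(q,th_px(f,q))
"
```

```text
(330, 305) (array([-0.24021296,  1.70172932]), array([-3.97903932e-13,  1.98951966e-13]))
(382, 325) (array([-0.25824813,  0.34275996]), array([-5.68434189e-14,  0.00000000e+00]))
(435, 345) (array([-0.27264214, -1.027844  ]), array([-5.68434189e-14,  2.84217094e-14]))
(380, 250) (array([0.80845987, 1.59517701]), array([-0.42542725,  1.23251005]))
(380, 400) (array([-0.92297519, -0.28407696]), array([0., 0.]))
```

Request:
move_arm:
  targets:
    - [0, 0, -6, 0, 0, 0]
    - [35, 0, 0, 0, 0, 0]
    - [0, 0, 6, 0, 0, 0]
    - [-7, 0, 0, 0, 0, 0]
    - [-7, 0, 0, 0, 0, 0]
    - [-7, 0, 0, 0, 0, 0]
    - [-7, 0, 0, 0, 0, 0]
    - [-7, 0, 0, 0, 0, 0]

```text
time_s: 13.1
position: [0.5969, 0.0189, 0.0634]
tcp_rot: [-3.142, 0.002, -2.806]
force: [-1.1, 0.8, 2.9]
finger_gap: 0.0001
```

```bash
python3 v.py c7
```

```text
t 13.1 world [0.5969 0.0189 0.0634] jig mm 18.8 -24.1 z 63.4 rot [-3.1416e+00  1.8000e-03 -2.8064e+00] F [-1.13  0.81  2.91] gap 6.767163732109776e-05
```

View pics/c7.png

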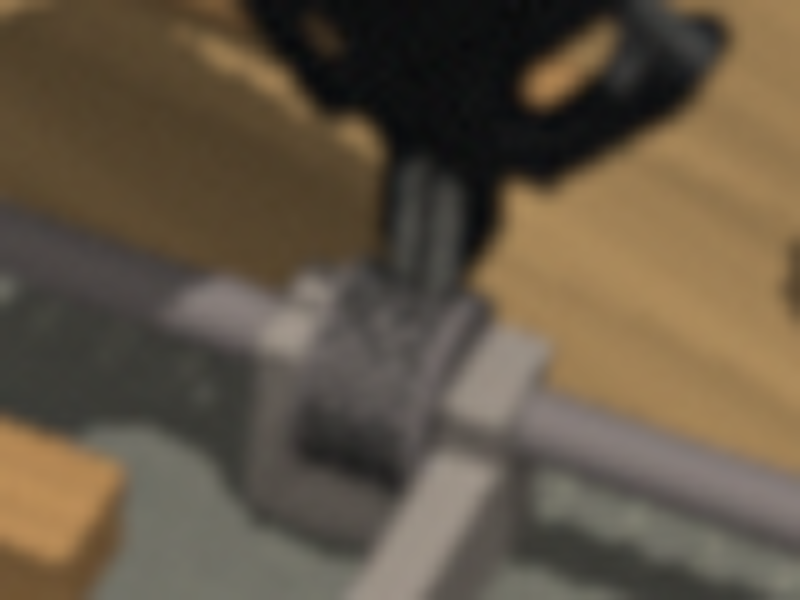

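Request:
move_arm:
  targets:
    - [0, 0, -6, 0, 0, 0]
    - [35, 0, 0, 0, 0, 0]
    - [0, 0, 6, 0, 0, 0]
    - [-7, 0, 0, 0, 0, 0]
    - [-7, 0, 0, 0, 0, 0]
    - [-7, 0, 0, 0, 0, 0]
    - [-7, 0, 0, 0, 0, 0]
    - [-7, 0, 0, 0, 0, 0]

```text
time_s: 13.95
position: [0.597, 0.0189, 0.0634]
tcp_rot: [-3.141, 0.002, -2.806]
force: [-0.2, 0.6, 3.9]
finger_gap: -0.0001
```

Request:
move_arm:
  targets:
    - [0, 0, -6, 0, 0, 0]
    - [35, 0, 0, 0, 0, 0]
    - [0, 0, 6, 0, 0, 0]
    - [-7, 0, 0, 0, 0, 0]
    - [-7, 0, 0, 0, 0, 0]
    - [-7, 0, 0, 0, 0, 0]
    - [-7, 0, 0, 0, 0, 0]
    - [-7, 0, 0, 0, 0, 0]

```text
time_s: 14.75
position: [0.5972, 0.019, 0.0635]
tcp_rot: [-3.141, 0.002, -2.806]
force: [-0.8, 0.7, 3.0]
finger_gap: 0.0001
```

```bash
python3 v.py c8
```

```text
t 14.75 world [0.5972 0.019  0.0635] jig mm 19.1 -24.2 z 63.5 rot [-3.1414e+00  2.2000e-03 -2.8063e+00] F [-0.75  0.72  3.01] gap 8.643852916250521e-05
```

View pics/c8.png

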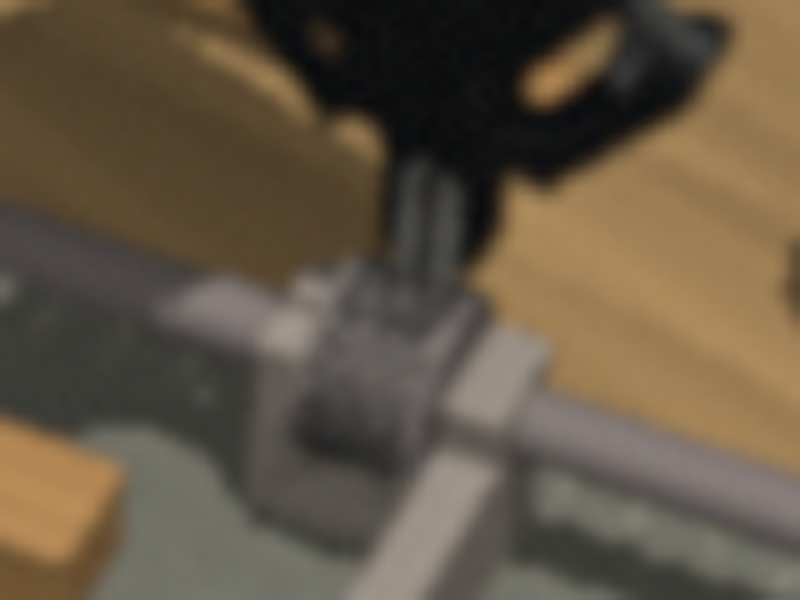

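Request:
move_arm:
  targets:
    - [0, 0, -6, 0, 0, 0]
    - [35, 0, 0, 0, 0, 0]
    - [0, 0, 6, 0, 0, 0]
    - [-7, 0, 0, 0, 0, 0]
    - [-7, 0, 0, 0, 0, 0]
    - [-7, 0, 0, 0, 0, 0]
    - [-7, 0, 0, 0, 0, 0]
    - [-7, 0, 0, 0, 0, 0]

```text
time_s: 15.6
position: [0.5971, 0.019, 0.0635]
tcp_rot: [-3.141, 0.002, -2.806]
force: [0.2, 1.1, 2.0]
finger_gap: 0.0
```

```bash
python3 v.py c9
```

```text
t 15.6 world [0.5971 0.019  0.0635] jig mm 19.0 -24.1 z 63.5 rot [-3.1414e+00  2.2000e-03 -2.8063e+00] F [0.2  1.08 1.95] gap 1.148143583029528e-05
```

View pics/c9.png

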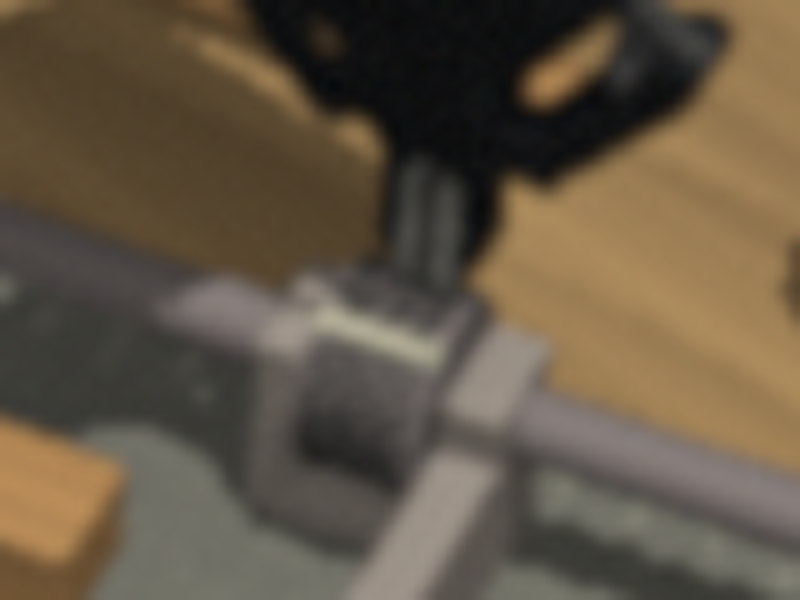

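Request:
move_arm:
  targets:
    - [0, 0, -6, 0, 0, 0]
    - [33, 0, 0, 0, 0, 0]
    - [0, 0, 6, 0, 0, 0]
    - [-7, 0, 0, 0, 0, 0]
    - [-7, 0, 0, 0, 0, 0]
    - [-7, 0, 0, 0, 0, 0]
    - [-6, 0, 0, 0, 0, 0]
    - [0, 0, 0, 0, 0, 0]

```text
time_s: 16.45
position: [0.5922, 0.0172, 0.0636]
tcp_rot: [-3.141, 0.003, -2.806]
force: [2.1, 3.8, 4.2]
finger_gap: 0.0001
```

Request:
move_arm:
  targets:
    - [0, 0, -10, 0, 0, 0]
    - [0, 0, -30, 0, 0, 0]
    - [0, 0, -40, 0, 0, 0]
    - [45, -45, -20, 0, 0, 0]
    - [45, -45, 0, 0, 0, 0]
    - [40, -40, 0, 0, 0, 0]
    - [0, -40, 0, 0, 0, 0]
    - [0, 0, 0, 0, 0, 0]

```text
time_s: 17.25
position: [0.5394, -0.159, 0.159]
tcp_rot: [-3.138, 0.002, -2.81]
force: [-0.2, 1.2, -0.0]
finger_gap: -0.0004
```

```bash
cat > v2.py <<'E'
import sys
from h import *
n=sys.argv[1]; st()
for c in('side','top'):
    f=grab_frame(c); u,v=np.round(w2px(f,[.579,.0125,.088])).astype(int)
    im=cv2.cvtColor(f['image'],cv2.COLOR_RGB2BGR)[v-30:v+30,u-40:u+40]
    cv2.imwrite('pics/%s_%s.png'%(n,c),cv2.resize(im,None,fx=10,fy=10,interpolation=cv2.INTER_CUBIC))
E
python3 v2.py d1
```

```text
t 17.25 world [ 0.5394 -0.159   0.159 ] jig mm -94.0 -173.2 z 159.0 rot [-3.1385e+00  2.1000e-03 -2.8098e+00] F [-0.15  1.16 -0.01] gap -0.0003902148670403689
```

View pics/d1_side.png

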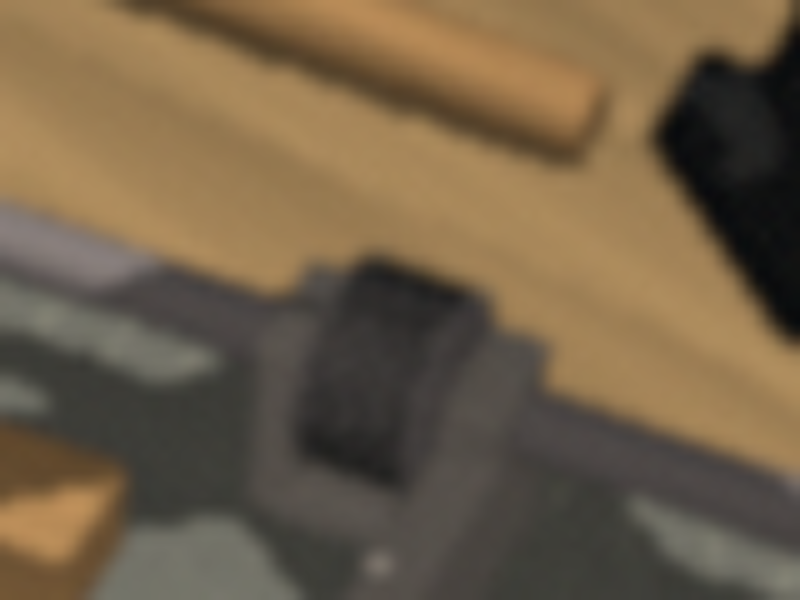

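View pics/d1_top.png

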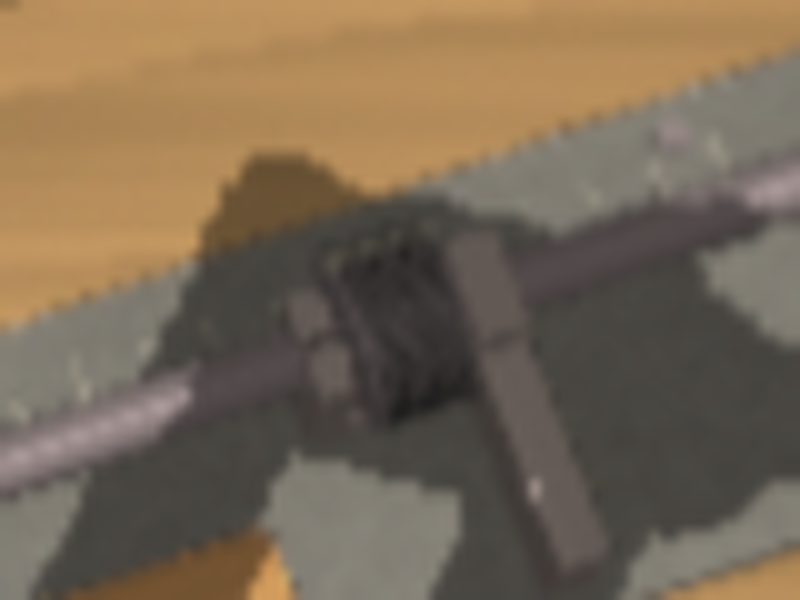

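Run:
```python
from h import *
f=grab_frame('top'); u,v=np.round(w2px(f,[.579,.0125,.088])).astype(int)
im=cv2.cvtColor(f['image'],cv2.COLOR_RGB2BGR)[v-20:v+20,u-25:u+25]
im=np.clip((cv2.resize(im,None,fx=16,fy=16,interpolation=cv2.INTER_CUBIC).astype(float)-20)*2.2,0,255)
for t in(.5,.8,1.1,1.4):
    for e in(-.02,.02):
        q=(w2px(f,J0((.026*np.sin(t),-.026+e,.062+.026*np.cos(t))))-[u-25,v-20]+.5)*16
        cv2.circle(im,tuple(np.int32(q)),3,(0,0,255),-1)
cv2.imwrite('pics/d2.png',im)
# same for initial picture
i0=cv2.imread('pics/top0.png')[v-20:v+20,u-25:u+25]
im=cv2.resize(i0,None,fx=16,fy=16,interpolation=cv2.INTER_CUBIC)
for t in(.2,.5,.8,1.1,1.4):
    for e in(-.02,.02):
        q=(w2px(f,J0((.026*np.sin(t),-.026+e,.062+.026*np.cos(t))))-[u-25,v-20]+.5)*16
        cv2.circle(im,tuple(np.int32(q)),3,(0,0,255),-1)
cv2.imwrite('pics/d2i.png',im)
```

```text
[ WARN:0@1.584] global loadsave.cpp:1063 imwrite_ Unsupported depth image for selected encoder is fallbacked to CV_8U.
```

View pics/d2.png

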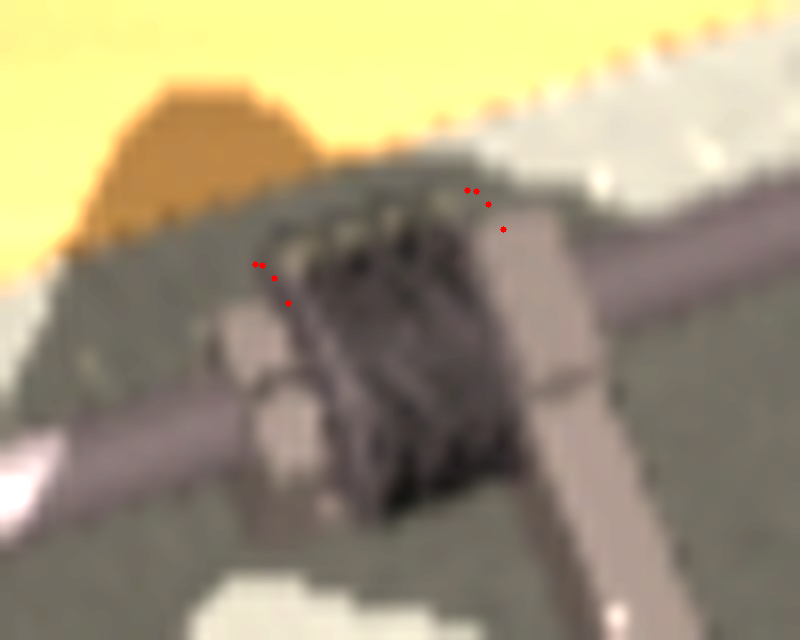

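View pics/d2i.png

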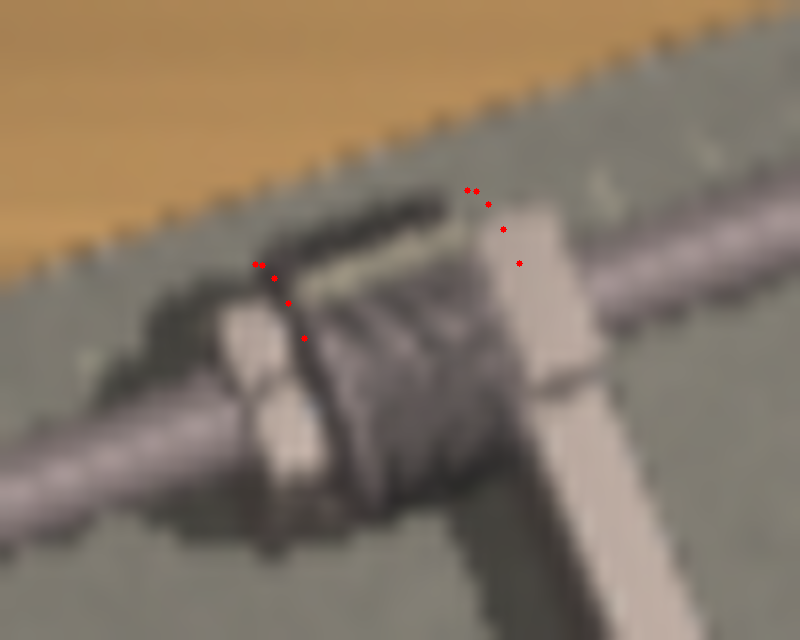

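Run:
```python
from h import *
f=grab_frame('side'); p=observe()['position']; u,v=np.round(w2px(f,p)).astype(int); print(u,v)
im=cv2.cvtColor(f['image'],cv2.COLOR_RGB2BGR)[v-70:v+30,u-60:u+60]
im=np.clip(cv2.resize(im,None,fx=6,fy=6,interpolation=cv2.INTER_CUBIC).astype(float)*2.2,0,255).astype(np.uint8)
# marks: TCP and 22.5,42,77,95 mm above along z at center
for d in(0,.0225,.0415,.073,.0955):
    q=(w2px(f,p+[0,0,d])-[u-60,v-70]+.5)*6; cv2.circle(im,tuple(np.int32(q)),3,(0,0,255),-1)
cv2.imwrite('pics/g1.png',im)
```

```text
419 266
```

View pics/g1.png

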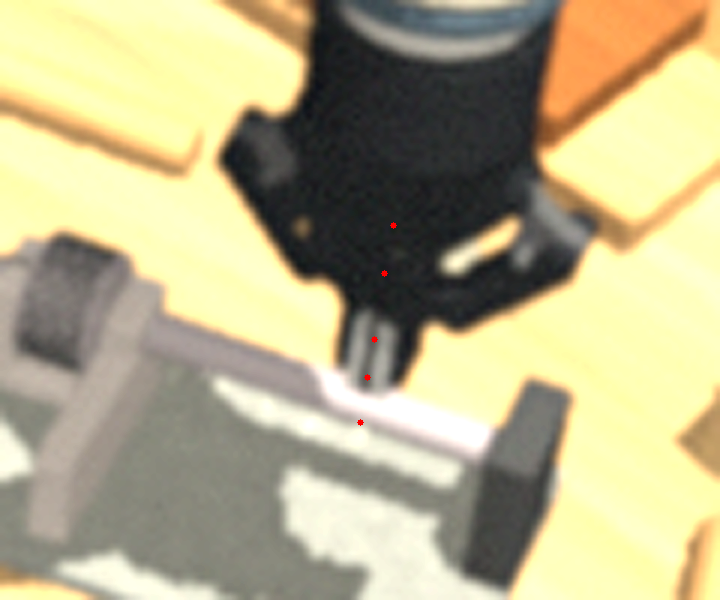

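Request:
move_arm:
  targets:
    - [-16, 37, 20, 0, 0, 0]
    - [-16, 36, 20, 0, 0, 0]
    - [0, 0, 25, 0, 0, 0]
    - [0, 0, 25, 0, 0, 0]
    - [0, 0, 20, 0, 0, 0]
    - [0, 0, 18, 0, 0, 0]
    - [0, 0, 14, 0, 0, 0]
    - [0, 0, 0, 0, 0, 0]

```text
time_s: 18.25
position: [0.5428, -0.0741, 0.0141]
tcp_rot: [3.14, -0.003, -2.805]
force: [0.5, 0.2, -0.1]
finger_gap: -0.0002
```

```bash
cat > v3.py <<'E'
import sys
from h import *
n=sys.argv[1]; st()
f=grab_frame('side'); u,v=370,250
im=cv2.cvtColor(f['image'],cv2.COLOR_RGB2BGR)[v-70:v+50,u-90:u+70]
cv2.imwrite('pics/%s.png'%n,cv2.resize(im,None,fx=5,fy=5,interpolation=cv2.INTER_CUBIC))
E
python3 v3.py e1
```

```text
t 18.25 world [ 0.5428 -0.0741  0.0141] jig mm -62.8 -94.2 z 14.1 rot [ 3.1401e+00 -2.8000e-03 -2.8050e+00] F [ 0.51  0.23 -0.15] gap -0.0001680802789053682
```

View pics/e1.png

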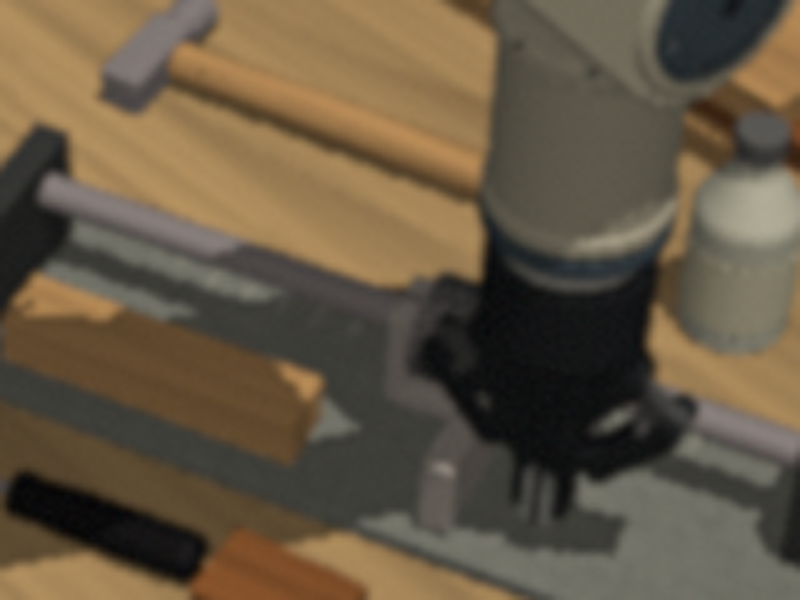

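Request:
move_arm:
  targets:
    - [0, 0, -4, 0, 0, 0]
    - [0, 5, 0, 0, 0, 0]
    - [0, 5, 0, 0, 0, 0]
    - [0, 4, 0, 0, 0, 0]
    - [0, 2, 0, 0, 0, 0]
    - [0, 0, 0, 0, 0, 0]

```text
time_s: 18.9
position: [0.5388, -0.0597, 0.0198]
tcp_rot: [-3.142, 0.0, -2.806]
force: [0.5, -0.0, -0.1]
finger_gap: -0.0003
```

```bash
python3 v3.py e2
```

```text
t 18.9 world [ 0.5388 -0.0597  0.0198] jig mm -61.9 -79.3 z 19.8 rot [-3.1416  0.     -2.806 ] F [ 0.49 -0.04 -0.13] gap -0.00025170553267637243
```

View pics/e2.png

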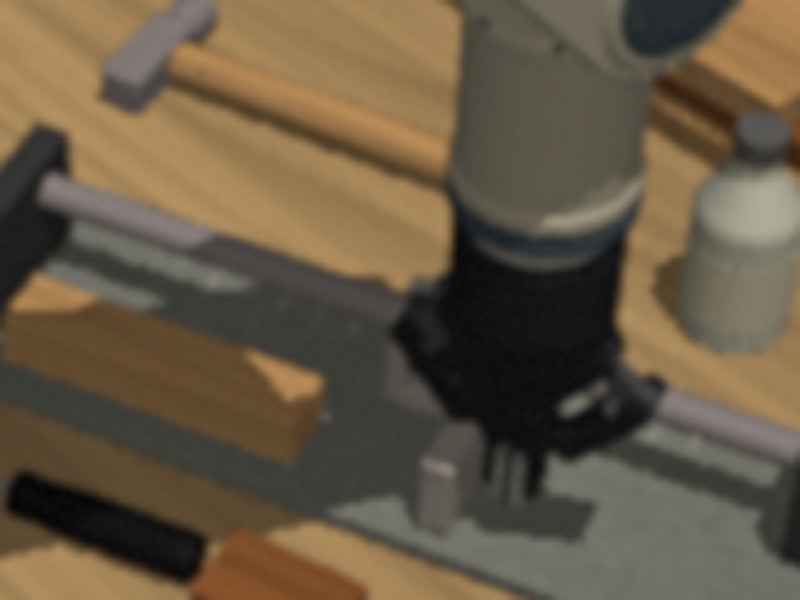

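Request:
move_arm:
  targets:
    - [0, 3, 0, 0, 0, 0]
    - [0, 3, 0, 0, 0, 0]
    - [0, 0, 0, 0, 0, 0]

```text
time_s: 19.25
position: [0.5367, -0.0541, 0.0196]
tcp_rot: [3.141, -0.0, -2.806]
force: [1.0, -0.8, -0.4]
finger_gap: 0.0005
```

Request:
move_arm:
  targets:
    - [0, 3, 0, 0, 0, 0]
    - [0, 3, 0, 0, 0, 0]
    - [0, 0, 0, 0, 0, 0]

```text
time_s: 19.55
position: [0.535, -0.0487, 0.0197]
tcp_rot: [-3.141, 0.0, -2.806]
force: [-0.0, -1.5, -1.0]
finger_gap: -0.0
```

Request:
move_arm:
  targets:
    - [0, 3, 0, 0, 0, 0]
    - [0, 3, 0, 0, 0, 0]
    - [0, 0, 0, 0, 0, 0]

```text
time_s: 19.85
position: [0.5331, -0.0432, 0.0197]
tcp_rot: [-3.141, 0.0, -2.806]
force: [0.7, -4.3, -1.1]
finger_gap: -0.0002
```

```bash
python3 v3.py e3
```

```text
t 19.85 world [ 0.5331 -0.0432  0.0197] jig mm -61.9 -61.8 z 19.7 rot [-3.1411e+00  1.0000e-04 -2.8061e+00] F [ 0.71 -4.25 -1.07] gap -0.00019215565029909287
```

View pics/e3.png

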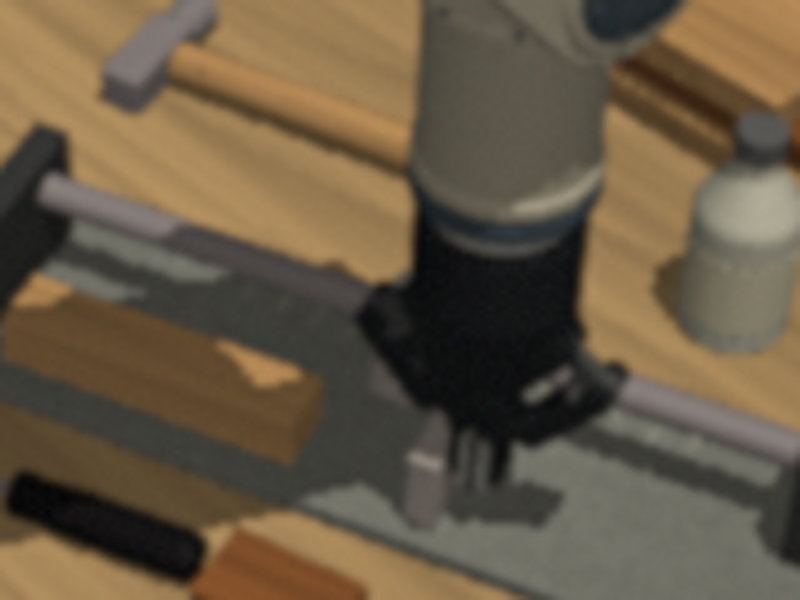

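Request:
move_arm:
  targets:
    - [0, 5, 0, 0, 0, 0]
    - [0, 5, 0, 0, 0, 0]
    - [0, 5, 0, 0, 0, 0]
    - [0, 5, 0, 0, 0, 0]
    - [0, 5, 0, 0, 0, 0]
    - [0, 5, 0, 0, 0, 0]
    - [0, 0, 0, 0, 0, 0]

```text
time_s: 20.6
position: [0.5229, -0.0145, 0.0197]
tcp_rot: [3.141, -0.0, -2.806]
force: [0.4, -1.0, -0.0]
finger_gap: -0.0002
```

```bash
python3 v3.py e4
```

```text
t 20.6 world [ 0.5229 -0.0145  0.0197] jig mm -62.0 -31.3 z 19.7 rot [ 3.1414e+00 -2.0000e-04 -2.8062e+00] F [ 0.39 -0.99 -0.01] gap -0.0001767561308356798
```

View pics/e4.png

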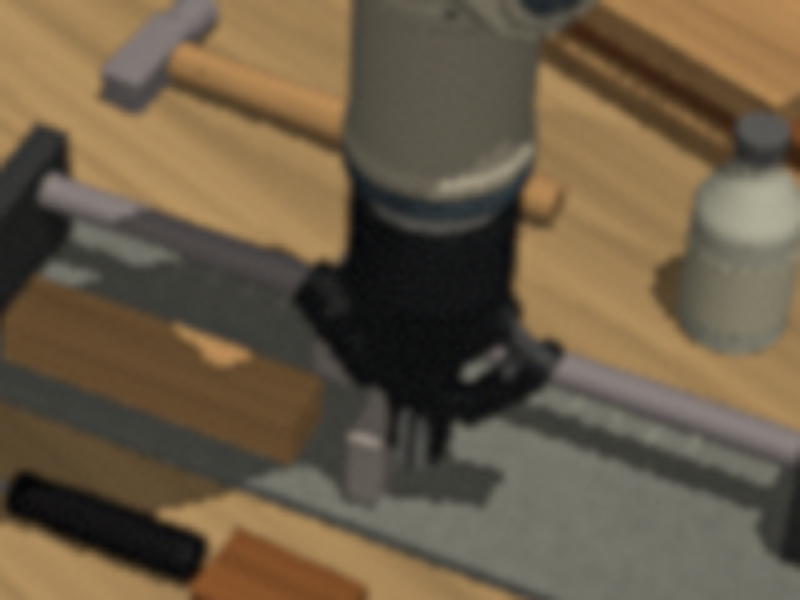

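Request:
move_arm:
  targets:
    - [0, 4, 0, 0, 0, 0]
    - [0, 4, 0, 0, 0, 0]
    - [0, 4, 0, 0, 0, 0]
    - [0, 4, 0, 0, 0, 0]
    - [0, 4, 0, 0, 0, 0]
    - [0, 4, 0, 0, 0, 0]
    - [0, 4, 0, 0, 0, 0]
    - [0, 0, 0, 0, 0, 0]

```text
time_s: 21.45
position: [0.5137, 0.0118, 0.0197]
tcp_rot: [3.142, -0.0, -2.806]
force: [-0.1, -3.0, -0.7]
finger_gap: 0.0002
```

Request:
move_arm:
  targets:
    - [0, 3, 0, 0, 0, 0]
    - [0, 3, 0, 0, 0, 0]
    - [0, 2, 0, 0, 0, 0]
    - [0, 0, 0, 0, 0, 0]

```text
time_s: 21.85
position: [0.5111, 0.019, 0.0196]
tcp_rot: [-3.141, -0.0, -2.806]
force: [-0.7, -4.4, -0.1]
finger_gap: -0.0002
```

```bash
python3 v3.py e5
```

```text
t 21.85 world [0.5111 0.019  0.0196] jig mm -62.2 4.2 z 19.6 rot [-3.1415e+00 -5.0000e-04 -2.8063e+00] F [-0.75 -4.35 -0.09] gap -0.00018005307928148424
```

View pics/e5.png

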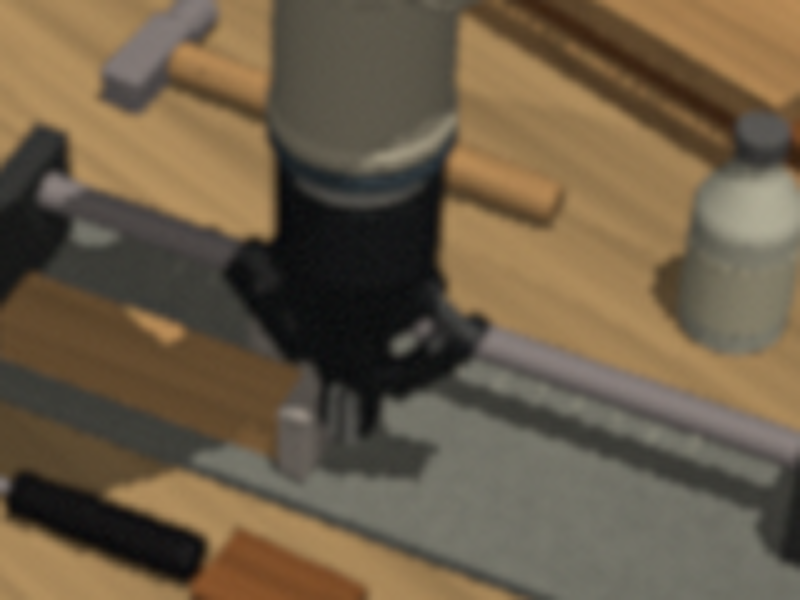

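Request:
move_arm:
  targets:
    - [0, 2, 0, 0, 0, 0]
    - [0, 2, 0, 0, 0, 0]
    - [0, 0, 0, 0, 0, 0]

```text
time_s: 22.2
position: [0.5098, 0.0228, 0.0197]
tcp_rot: [-3.141, -0.0, -2.806]
force: [-0.8, -4.4, 0.1]
finger_gap: -0.0
```

Request:
move_arm:
  targets:
    - [0, 2, 0, 0, 0, 0]
    - [0, 0, 0, 0, 0, 0]

```text
time_s: 22.4
position: [0.5091, 0.0246, 0.0196]
tcp_rot: [-3.141, -0.001, -2.806]
force: [0.1, -5.6, 0.8]
finger_gap: -0.0
```

Request:
move_arm:
  targets:
    - [0, 2, 0, 0, 0, 0]
    - [0, 0, 0, 0, 0, 0]

```text
time_s: 22.6
position: [0.5084, 0.0265, 0.0196]
tcp_rot: [-3.141, -0.001, -2.806]
force: [0.8, -5.6, 0.7]
finger_gap: -0.0003
```

```bash
python3 v3.py e6
```

```text
t 22.6 world [0.5084 0.0265 0.0196] jig mm -62.2 12.2 z 19.6 rot [-3.1414e+00 -6.0000e-04 -2.8063e+00] F [ 0.84 -5.59  0.72] gap -0.00025265218567993114
```

View pics/e6.png

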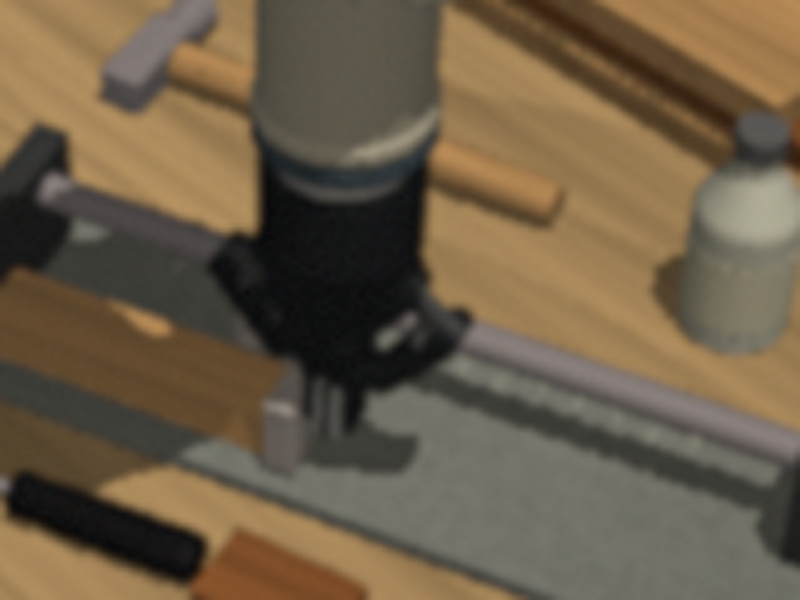

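Request:
move_arm:
  targets:
    - [0, 2, 0, 0, 0, 0]
    - [0, 0, 0, 0, 0, 0]

```text
time_s: 22.85
position: [0.5081, 0.0277, 0.0197]
tcp_rot: [-3.14, -0.0, -2.806]
force: [0.8, -11.8, 0.2]
finger_gap: 0.0001
```

Request:
move_arm:
  targets:
    - [0, 1, 0, 0, 0, 0]
    - [0, 0, 0, 0, 0, 0]

```text
time_s: 23.05
position: [0.508, 0.0278, 0.0197]
tcp_rot: [-3.139, -0.0, -2.805]
force: [2.4, -17.9, -1.5]
finger_gap: 0.0001
```

Request:
move_arm:
  targets:
    - [0, 1, 0, 0, 0, 0]
    - [0, 0, 0, 0, 0, 0]

```text
time_s: 23.25
position: [0.508, 0.0279, 0.0197]
tcp_rot: [-3.138, -0.0, -2.805]
force: [3.3, -24.9, -1.5]
finger_gap: -0.0001
```

Run:
```python
from h import *
st()
f=grab_frame('side')
cv2.imwrite('pics/e7.png',cv2.resize(cv2.cvtColor(f['image'],cv2.COLOR_RGB2BGR)[190:310,250:410],None,fx=5,fy=5,interpolation=cv2.INTER_CUBIC))
```

```text
t 23.25 world [0.508  0.0279 0.0197] jig mm -62.1 13.6 z 19.7 rot [-3.1379e+00 -1.0000e-04 -2.8046e+00] F [  3.31 -24.94  -1.46] gap -6.35308762956961e-05
```

View pics/e7.png

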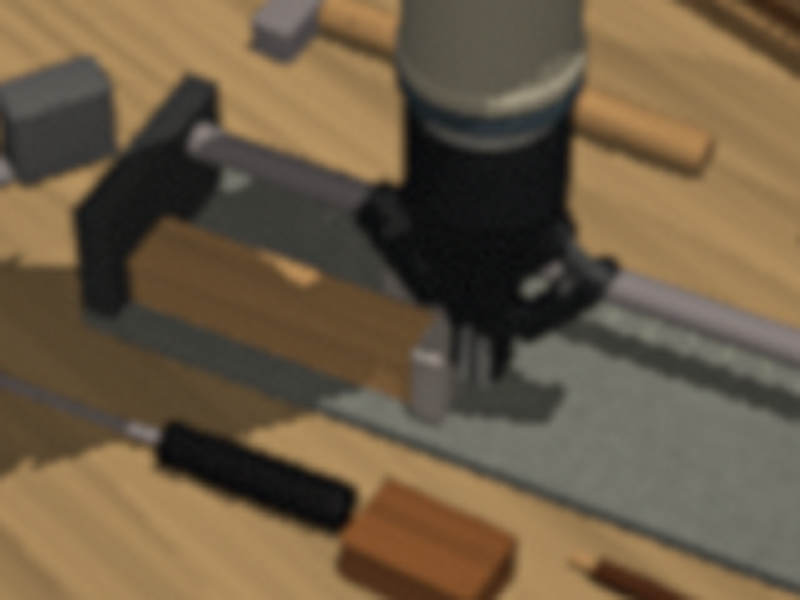

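Request:
move_arm:
  targets:
    - [0, -3, 0, 0, 0, 0]
    - [0, -8, 0, 0, 0, 0]
    - [0, -15, 0, 0, 0, 0]
    - [0, -5, 0, 0, 0, 0]
    - [0, 0, -30, 0, 0, 0]
    - [0, 0, -40, 0, 0, 0]
    - [0, 0, -40, 0, 0, 0]
    - [0, 0, -30, 0, 0, 0]

```text
time_s: 24.1
position: [0.5182, 0.001, 0.1621]
tcp_rot: [-3.141, 0.002, -2.807]
force: [0.3, 0.1, 0.2]
finger_gap: 0.0
```

Request:
move_arm:
  targets:
    - [20, -45, -10, 0, 0, 0]
    - [20, -45, -10, 0, 0, 0]
    - [20, -45, 0, 0, 0, 0]
    - [20, -45, 0, 0, 0, 0]
    - [10, -45, 0, 0, 0, 0]
    - [0, -45, 0, 0, 0, 0]
    - [0, -20, 0, 0, 0, 0]
    - [0, 0, 0, 0, 0, 0]

```text
time_s: 24.9
position: [0.5285, -0.3047, 0.1793]
tcp_rot: [-3.141, 0.001, -2.809]
force: [0.6, 0.6, -0.5]
finger_gap: 0.0001
```

Run:
```python
from h import *
st()
f=grab_frame('side')
cv2.imwrite('pics/z_side.png',cv2.resize(cv2.cvtColor(f['image'],cv2.COLOR_RGB2BGR)[180:300,250:410],None,fx=5,fy=5,interpolation=cv2.INTER_CUBIC))
f=grab_frame('top'); save(f,'z_full')
cv2.imwrite('pics/z_top.png',cv2.resize(cv2.cvtColor(f['image'],cv2.COLOR_RGB2BGR)[180:260,270:380],None,fx=7,fy=7,interpolation=cv2.INTER_CUBIC))
```

```text
t 24.9 world [ 0.5285 -0.3047  0.1793] jig mm -152.2 -307.2 z 179.3 rot [-3.1408e+00  5.0000e-04 -2.8093e+00] F [ 0.56  0.61 -0.55] gap 0.0001044467675177162
```

View pics/z_side.png

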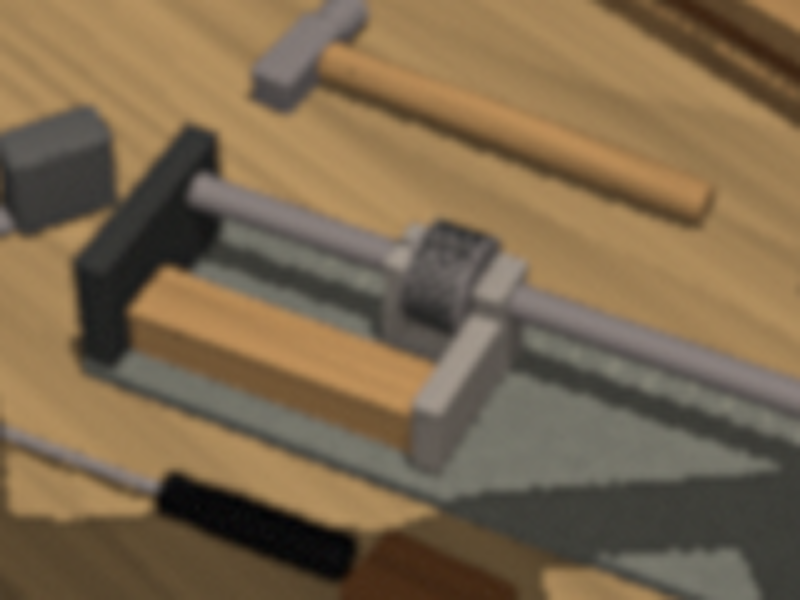

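View pics/z_top.png

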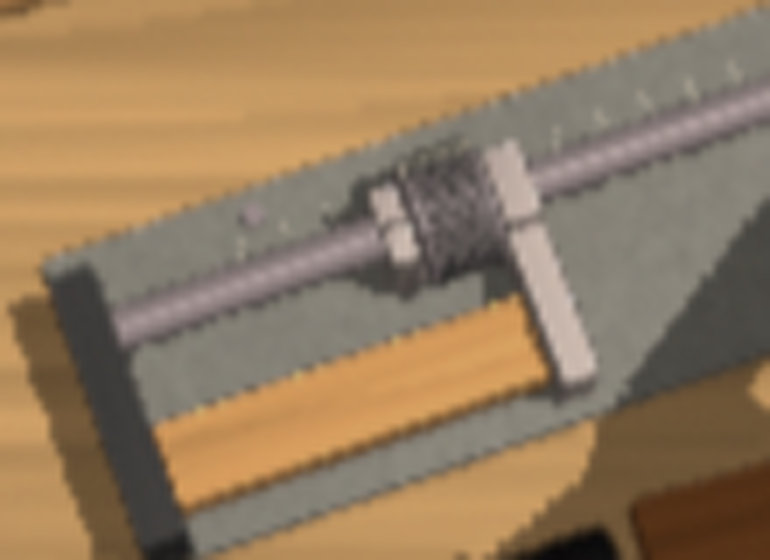

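View pics/z_full.png

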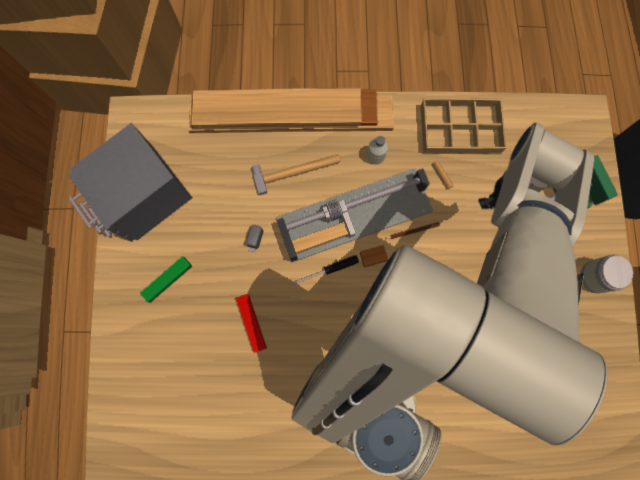

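Run:
```python
from h import *
f=grab_frame('top'); c=J0((0,.058,.088)); u,v=np.round(w2px(f,c)).astype(int)
im=cv2.cvtColor(f['image'],cv2.COLOR_RGB2BGR)[v-18:v+18,u-24:u+24]
im=cv2.resize(im,None,fx=16,fy=16,interpolation=cv2.INTER_CUBIC)
for t in(.2,.5,.8,1.1,1.4):
    for e in(-.02,.02):
        q=(w2px(f,J0((.026*np.sin(t),.058+e,.062+.026*np.cos(t))))-[u-24,v-18]+.5)*16
        cv2.circle(im,tuple(np.int32(q)),3,(0,0,255),-1)
cv2.imwrite('pics/z_ring.png',im)
```

```text
(no output)
```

View pics/z_ring.png

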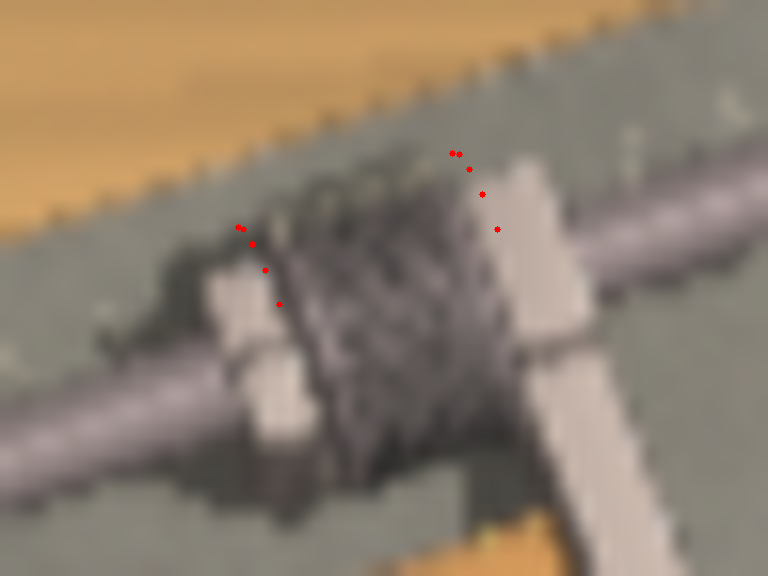

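```bash
python3 -c "
from cell import *
print(sign_off())"
```

```text
the job is handed in; nothing more can be done
None
```

The ring is loosened by a little over two turns, and the stop is pushed up so the batten is tight against the long end block. I handed the job in at about 25 s, with the gripper clear of everything.

- **Ring:** I rolled it with nine light fingertip strokes at about 3–6 N. The white line came round as expected, reading about 6.0 rad and later 12.2 rad. It ended at the far edge of the rim, which I put at about 13.3–13.7 rad. That last figure is the least certain, because the line was only faintly visible there.
- **Stop during loosening:** It showed no visible shift in the pictures.
- **Push:** Sliding took about 5 N, then the force rose sharply to 25 N over the last 2 mm. The final pictures from both cameras show no gap at either end of the batten.
- **Other things on the bench:** I never reached for them, and those in view of the last top picture look where they were.

**Disagreements:**
- **Fingertip height:** The real fingertips sat about 22 mm behind the reported TCP. I found this by touch and from the depth images, and allowed for it.
- **Jig position:** The two cameras disagreed by about 3–4 mm on where the jig is.
- **White line at the start:** It first read about 0.6 rad, slightly above the stated 0.5 maximum, so I took the angle readings as good to about 0.1 rad.
- **Push height:** I pushed about 4 mm higher and 7 mm nearer the robot than the marked spot, to keep the gripper body clear of the ring.

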